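# Clear the used sample pots into the locked waste bin

### The arm

A 6-joint arm with a two-finger parallel gripper is mounted at the origin on the work surface. World frame = base frame: x ahead of the robot, y to its left, z up, the work surface at z = 0. Lengths are in mm, angles in rad, forces in N, time in s.
With the tool pointing down it reaches from about 400 to 925 mm from the base axis. Payload 12.5 kg.
Tool frame: the origin (TCP) lies at the very end of the fingers, on their centre line; the grasp point (between the pads) lies 19 mm behind it; z points along the fingers, y is the line along which they close (so a half turn about z gives the same grasp; the last joint's range is limited). The gripper opens to 95 mm and grips with 3 to 60 N. Pads are 20 mm wide; open, the fingers measure 119 mm over their backs; the gripper's body (75 mm by 180 mm) begins 59 mm behind the grasp point.
Start: joints at [-1.378, 0.491, 1.559, -0, 1.092, -0.106], TCP at [184.006, -597.318, 214.661] pointing down, gripper open.
Joint ranges: [-3.1, 3.1], [-0.84, 2.19], [0.05, 2.79], [-1.13, 4.28], [0.06, 2.93], [-2.69, 2.69]. Speed limits (rad/s): [2.22, 2.22, 2.79, 3.14, 3.14, 3.14].

### API

Orientations are given as [roll, pitch, yaw] about the fixed x, y, z axes, in that order (R = Rz(yaw) Ry(pitch) Rx(roll)).
In Python, from cell import * gives the robot as it stands.
- The arm moves only by the tool jog_arm, never from a script. Its argument "targets" is a list of rows, each an object with "turn": the turn, a rotation vector about the world's x, y, z in degrees, a list of three; "slide": the shift along the world's x, y, z in mm, a list of three; "claw": the opening in per cent of the stroke, from 0 (shut) to 100 (fully open). In form: [{"turn": [wx, wy, wz], "slide": [x, y, z], "claw": claw}, ...]. A call has 1 to 5 rows; each row shifts and turns the commanded pose from where the row before left it; what a row does not reach is not made up. A row lasts 1/8 s, in which the tool goes at most 62.5 mm and 10.7 degrees, less where a joint would pass 70% of its speed; a pose out of reach is approached as far as the arm can. A call with a gripper value outside its range is refused whole. The fingers move at their own pace and stop on an object; the grip force is fixed at half the most. Time passes only in rows, so rows that do not move let the fingers close. It gives the time, the measured TCP pose, the force, the opening and the grip force at its end, in the units of the state.
- state(): the state, without advancing time (a new reading comes with each control period).
- read_camera(name): name is "scene" or "top"; returns a dict with "frame" (384x512x3 uint8, blue, green, red), "mtx" (3x3 intrinsics, pixels), "R" (3x3) and "t" (3): a world point X has camera coordinates R X + t. Camera axes: x right, y down, z forward; pixel columns grow to the right and rows downward; lengths in mm; the calibration is good to about 2 mm. A picture is of the moment at which its call begins. There is no depth.
- job_done(): hands the job in; it is judged then, once.
Trained networks look in the newest picture that a camera, given by its name, has taken for a name from the list of things; names that differ only in an ending like _2 or _b are one class to them, and where a whole thing is asked for, a point or a joint stands for the part that bears it (a point fixed in the world has none). Each returns a list of dicts, best first, with "conf" (0 to 1); they miss things now and then, are a little off and sometimes report something else, mostly with a low value. They report only what shows in the picture. A call takes as long as a camera call. They do not tell look-alikes from the thing itself.
- look_for(query, camera): "xy" ([column, row] in pixels, amid what is visible of it).
The state is a dict: "t": time; "joints": joint angles; "qvel": joint speeds; "tau": joint torques, N m; "eef_pos": TCP position; "tcp_rot": TCP orientation; "ft_force": force on the tool from outside, world axes, zero at the start; "moment": the same for the moment, N m; "opening": opening from 0.0 (shut) to 1.0 (fully open); "grip_force": force on a finger pad.
Only numpy, scipy, OpenCV 4.12 (cv2) and the standard library are available. Lean on these libraries where they do the work, as an engineer would, in place of code of your own. Each camera call takes 0.05 s, during which the arm holds its last target. There are 200 camera calls.

### The job

First collect every used sample pot that stands about on the bench onto the white tray. Then unlock the yellow waste bin (swing the blue catch clear of the bolt knob, draw the bolt, lift the red lid until it stands wide open) and carry the tray over and tip it, so that all the pots slide off into the bin. Put the empty tray back level on its green mat, shut the lid, push the bolt fully home and swing the catch fully back behind its knob; do not disturb the brown bottle, the slide box or the staining dish.

Things in the scene. Friction and masses are not known exactly. Their poses are not given: they have to be found in the camera images.
- bin: Yellow open-topped waste bin fixed to the bench, outside 220 (x) x 300 (y) x 130 mm high, walls and floor 6 mm. Origin: centre of its underside, z up; its -x side faces the robot, the lid is hinged along its top +x edge. On its -y side, 40 mm to the front of the middle, a steel keeper stands over the rim (to 168 mm above the bench); the bolt's end lies in it.
- lid (a joint): Angle of the red lid (rad): 0 shut, 1.57 upright, 1.75 its stop. 10 mm thick, its top 140 mm above the bench when shut. The hinge is stiff (0.9 N m of friction): the lid stays wherever it is left, so it must be led all the way both up and down, with about 8 N at the handle. The bolt keeps it shut.
- lid_handle (a point): Middle of the lid's black bow handle: round bar 11 mm thick, 80 mm long along the bin's y, on two end posts; bar centre 35 mm clear of the lid's top, 195 mm from the hinge line, 100 mm to +y of the bin's middle, 175 mm above the bench when shut. Pinched along the bin's x, the bar turns in fingers that keep pointing down through the whole swing. With the lid upright it is on the lid's far (+x) side.
- lid_hinge (a point): Point on the lid's hinge line, which runs along the bin's y (y = 0 of the bin), 110 mm to +x of the bin's middle, 130 mm above the bench. Positive lid angle raises the front edge and carries it up and over towards +x.
- bolt (a joint): Travel of the steel slide bolt on top of the lid (m): 0 shot fully home in the keeper, 0.032 fully drawn; the lid is free above about 0.022. It slides towards the bin's +y, with 2 N of friction, and stays where it is left. While the catch stands at 0 its arm props the knob: the bolt has only 5 mm of play.
- bolt_knob (a point): Point on the axis of the bolt's upright black knob, 12 mm below its top: a round stud 16 mm thick standing 58 mm up from the lid's top (this point 186 mm above the bench with the lid shut). Moves with the bolt and the lid.
- catch (a joint): Angle of the blue swing catch on top of the lid (rad): at 0 its arm lies along the bolt, its free end close behind the knob (on the +y side), so that the knob cannot move; 1.2 its stop. It turns about an upright pivot, the free end moving to the bin's +x; the bolt can be drawn above 0.4. Friction 0.06 N m; stays where it is left. With the bolt more than 4 mm out the knob keeps it from returning to 0.
- catch_peg (a point): Point on the axis of the catch's upright round blue peg, 12 mm below its top: 13 mm thick, 37 mm tall on top of the arm, 62 mm from the pivot and 38 mm from the knob's axis when locked; 193 mm above the bench with the lid shut, the arm's upper side 25 mm lower than this point.
- catch_pivot (a point): Point on the catch's pivot axis (upright when the lid is shut), at the peg point's height. At catch = 0 the peg lies from here along the bin's -y, towards the bolt's knob; the arm ends 87 mm from the pivot.
- tray: White tray (0.22 kg), pan 160 (x) x 210 (y) mm, floor 4 mm thick, walls 20 mm high along its two long sides and its +y end; its -y end is open, the pouring end. A blue upright grip plate stands off its -x side. Origin: centre of the pan's underside, z up. Pots (friction 0.5 to 0.7) slide or topple off when the open end is tipped down 45 to 55 degrees.
- tray_grip (a point): Point in the middle of the tray's blue grip plate, 20 mm below its top: the plate is 12 mm thick (along the tray's x), 70 mm long (along y), its top 68 mm and its foot 18 mm above the tray's underside, 106 mm from the middle of the pan on its -x side, with a 20 mm gap between it and the pan's wall. Axes as the tray's.
- mat: Green mat 235 x 240 mm, 3 mm thick, fixed to the bench: the tray's place. Origin: centre of its underside. The tray starts on it with its pan some 12 mm to +x of the mat's middle.
- pot1: Used sample pot with a red cap, closed, a cylinder 40 mm across and 60 mm tall, 35 g; origin at its centre, its z along its axis. Starts standing in the tray if present.
- pot2: Used sample pot with a yellow cap, closed, a cylinder 40 mm across and 60 mm tall, 35 g; origin at its centre, its z along its axis. Starts standing in the tray if present.
- pot3: Used sample pot with a blue cap, closed, a cylinder 40 mm across and 60 mm tall, 35 g; origin at its centre, its z along its axis. Starts standing in the tray if present.
- pot4: Used sample pot with a red cap, closed, a cylinder 40 mm across and 60 mm tall, 35 g; origin at its centre, its z along its axis. Starts standing on the bench to the left of the tray if present.
- pot5: Used sample pot with a blue cap, closed, a cylinder 40 mm across and 60 mm tall, 35 g; origin at its centre, its z along its axis. Starts standing on the bench to the left of the tray if present.
- pot6: Used sample pot with a yellow cap, closed, a cylinder 40 mm across and 60 mm tall, 35 g; origin at its centre, its z along its axis. Starts standing on the bench to the left of the tray if present.
- reagent: Brown reagent bottle, 52 mm across, 125 mm tall, standing on the bench beyond the mat; not to be disturbed. Origin: centre of its underside.
- slidebox: Blue and white slide box, 92 x 172 x 36 mm, on the bench beyond the mat; not to be disturbed. Origin: centre of its underside.
- staindish: White staining dish with green lid, 74 x 89 x 84 mm high, on the bench beyond the bin and mat; not to be disturbed. Origin: centre of its underside.
Things that resemble listed ones, but are neither listed nor needed, are in the scene too. What is shaped like the pot4 but pink or turquoise is not meant.

How it is judged (in metres and radians):
On the way, in this order (a step that is already met when the one before it is completed fails the run):
1. every pot is on the tray, let go, with the tray on the bench (x of pot1 in the frame of tray between -0.08 and 0.08 m and y of pot1 in the frame of tray between -0.11 and 0.105 m and z of pot1 in the frame of tray between 0 and 0.06 m and contact force between the fingers and pot1 below 0.2 N and x of pot2 in the frame of tray between -0.08 and 0.08 m and y of pot2 in the frame of tray between -0.11 and 0.105 m and z of pot2 in the frame of tray between 0 and 0.06 m and contact force between the fingers and pot2 below 0.2 N and x of pot3 in the frame of tray between -0.08 and 0.08 m and y of pot3 in the frame of tray between -0.11 and 0.105 m and z of pot3 in the frame of tray between 0 and 0.06 m and contact force between the fingers and pot3 below 0.2 N and x of pot4 in the frame of tray between -0.08 and 0.08 m and y of pot4 in the frame of tray between -0.11 and 0.105 m and z of pot4 in the frame of tray between 0 and 0.06 m and contact force between the fingers and pot4 below 0.2 N and x of pot5 in the frame of tray between -0.08 and 0.08 m and y of pot5 in the frame of tray between -0.11 and 0.105 m and z of pot5 in the frame of tray between 0 and 0.06 m and contact force between the fingers and pot5 below 0.2 N and x of pot6 in the frame of tray between -0.08 and 0.08 m and y of pot6 in the frame of tray between -0.11 and 0.105 m and z of pot6 in the frame of tray between 0 and 0.06 m and contact force between the fingers and pot6 below 0.2 N and height (world z) of tray below 0.02 m), for 0.3 s.
2. the catch is swung clear of the bolt knob (over 0.4 rad) (value of joint catch above 0.4 rad), for 0.1 s.
3. the bolt is drawn (over 22 mm) (value of joint bolt above 0.022 m), for 0.1 s.
4. the lid stands wide open (over 1.2 rad) (value of joint lid above 1.2 rad), for 0.2 s.
5. the tray is tipped over the bin (over 0.35 rad) (angle between tray's own z axis and vertical above 0.35 rad and horizontal distance between tray and bin below 0.2 m and height (world z) of tray above 0.12 m), for 0.1 s.
At the end, for the whole second after the job is handed in: All pots lie at rest inside the bin; the lid is shut (under 0.06 rad), the bolt home (within 6 mm) and the catch back behind its knob (under 0.1 rad); the empty tray rests flat on its mat, its middle within 50 mm of the mat's (x of pot1 in the frame of bin between -0.106 and 0.106 m and y of pot1 in the frame of bin between -0.146 and 0.146 m and z of pot1 in the frame of bin between 0 and 0.115 m and x of pot2 in the frame of bin between -0.106 and 0.106 m and y of pot2 in the frame of bin between -0.146 and 0.146 m and z of pot2 in the frame of bin between 0 and 0.115 m and x of pot3 in the frame of bin between -0.106 and 0.106 m and y of pot3 in the frame of bin between -0.146 and 0.146 m and z of pot3 in the frame of bin between 0 and 0.115 m and x of pot4 in the frame of bin between -0.106 and 0.106 m and y of pot4 in the frame of bin between -0.146 and 0.146 m and z of pot4 in the frame of bin between 0 and 0.115 m and x of pot5 in the frame of bin between -0.106 and 0.106 m and y of pot5 in the frame of bin between -0.146 and 0.146 m and z of pot5 in the frame of bin between 0 and 0.115 m and x of pot6 in the frame of bin between -0.106 and 0.106 m and y of pot6 in the frame of bin between -0.146 and 0.146 m and z of pot6 in the frame of bin between 0 and 0.115 m and linear speed of each of pot1, pot2, pot3, pot4, pot5, pot6 below 0.03 m/s and value of joint lid below 0.06 rad and value of joint bolt below 0.006 m and value of joint catch below 0.1 rad and horizontal distance between tray and mat below 0.05 m and angle between tray's own z axis and vertical below 0.06 rad and height (world z) of tray below 0.012 m and linear speed of tray below 0.02 m/s); the robot touches nothing.
It fails at once if the reagent bottle is pushed more than 30 mm or tipped over (distance of reagent from where it was at the start of the episode above 0.03 m or angle between reagent's own z axis and vertical above 0.5 rad).
It fails at once if the slide box is pushed more than 30 mm or tipped over (distance of slidebox from where it was at the start of the episode above 0.03 m or angle between slidebox's own z axis and vertical above 0.5 rad).
It fails at once if the staining dish is pushed more than 30 mm or tipped over (distance of staindish from where it was at the start of the episode above 0.03 m or angle between staindish's own z axis and vertical above 0.5 rad).
Of pot1, pot2, pot3 only 1 to 3 are there at a start; the rules pass over those that are not, and their reading is None.
Of pot4, pot5, pot6 only 1 to 3 are there at a start; the rules pass over those that are not, and their reading is None.
At some moment in a run one of pot4, pot5, pot6 may be knocked a few centimetres aside while the robot is not near it.
It also fails if it takes over 210 s, if anything falls off the work surface, if the arm or the gripper's body presses on something with over 40 N, if the wrist force passes 120 N, or if a joint passes its speed limit or range.

## Working session

There is one attempt and no reset: what is moved stays moved. The work goes in short steps, Python scripts to look and compute and a tool call to move; the robot and the scene stay as the last step left them, time stands still between calls to the robot, and variables do not carry over. Pictures are saved under pics/ and viewed, at most 14 in all, crops included, and the job is handed in when it is done.

Besides the shell and the picture viewer there is one more tool, called after "Request:" by a JSON object that holds its "fn" and its "kwargs", one argument or row to a line. jog_arm: Moves the arm, as the interface text tells. Its arguments: {"type":"object","properties":{"targets":{"type":"array","items":{"type":"object","properties":{"turn":{"type":"array","items":{"type":"number"}},"slide":{"type":"array","items":{"type":"number"}},"claw":{"type":"number"}}}}},"required":["targets"]}

```bash
ls; mkdir -p pics; cat > h.py <<'E'
from cell import *
import numpy as np, cv2
def ray(cam,px,z):
    uv=cv2.undistortPoints(np.array([[px]],float),np.array(cam["mtx"],float),None)[0,0]
    R=np.array(cam["R"]);t=np.array(cam["t"]).ravel()
    d=R.T@np.array([uv[0],uv[1],1]);c=-R.T@t
    return c+d*(z-c[2])/d[2]
def proj(cam,X):
    p=np.array(cam["mtx"])@(np.array(cam["R"])@np.array(X,float)+np.array(cam["t"]).ravel());return p[:2]/p[2]
E
python3 - <<'E'
from h import *
for n in("scene","top"):
    c=read_camera(n);cv2.imwrite(f"pics/{n}0.png",cv2.resize(c["frame"],None,fx=1.5,fy=1.5))
    print(n,(-np.array(c["R"]).T@np.array(c["t"]).ravel()).round())
    for q,z in [("bin",130),("lid_handle",175),("bolt_knob",186),("catch_peg",193),("catch_pivot",193),("lid_hinge",130),("tray",10),("tray_grip",50),("mat",3),("pot1",33),("pot4",30),("pot5",30),("pot6",30),("pot2",33),("pot3",33),("reagent",60),("slidebox",36),("staindish",84)]:
        for d in look_for(q,n)[:4]:
            if d["conf"]>.3: print(q,round(d["conf"],2),np.round(d["xy"]),ray(c,d["xy"],z).round()[:2])
print(state())
E
```

```text
pics
scene [1438.   30.  949.]
bin 0.62 [259. 294.] [859.  68.]
bin 0.57 [111. 212.] [ 606. -271.]
lid_handle 0.74 [111. 194.] [ 590. -266.]
bolt_knob 0.72 [ 83. 179.] [ 546. -337.]
catch_peg 0.75 [107. 170.] [ 526. -282.]
catch_peg 0.39 [110. 193.] [ 608. -261.]
catch_pivot 0.53 [103. 169.] [ 520. -293.]
lid_hinge 0.98 [111. 190.] [ 529. -284.]
tray 0.6 [256. 226.] [559.  78.]
tray_grip 0.77 [252. 229.] [604.  67.]
tray_grip 0.67 [102. 170.] [ 349. -356.]
tray_grip 0.63 [361. 253.] [696. 325.]
mat 0.98 [219. 246.] [616. -20.]
pot1 0.87 [369. 180.] [416. 412.]
pot1 0.82 [276. 213.] [533. 134.]
pot1 0.81 [382. 202.] [505. 428.]
pot1 0.79 [372. 228.] [602. 377.]
pot4 0.87 [369. 180.] [412. 414.]
pot4 0.82 [276. 213.] [530. 134.]
pot4 0.81 [382. 202.] [502. 429.]
pot4 0.79 [372. 228.] [599. 378.]
pot5 0.87 [369. 180.] [412. 414.]
pot5 0.82 [276. 213.] [530. 134.]
pot5 0.81 [382. 202.] [502. 429.]
pot5 0.79 [372. 228.] [599. 378.]
pot6 0.87 [369. 180.] [412. 414.]
pot6 0.82 [276. 213.] [530. 134.]
pot6 0.81 [382. 202.] [502. 429.]
pot6 0.79 [372. 228.] [599. 378.]
pot2 0.87 [369. 180.] [
[... 2057 characters left out ...]
sh 0.89 [319. 129.] [ 757. -107.]
{'t': 1.9, 'joints': array([-1.37759340e+00,  4.90918076e-01,  1.55886812e+00,  1.62453577e-05,
        1.09166188e+00, -1.05585373e-01]), 'qvel': array([-0.00030152, -0.000172  , -0.00131842, -0.00031528, -0.00036821,
       -0.00081214]), 'tau': array([ 7.15246406e-04, -6.12461329e+01, -2.58427906e+01,  6.93289633e-02,
        4.45364881e-02, -1.16233082e-06]), 'eef_pos': array([ 184.01928178, -597.34185398,  214.66070536]), 'tcp_rot': array([3.14144736e+00, 8.99807679e-07, 2.98780815e-01]), 'ft_force': array([-0.56198963, -0.25298371,  0.26479216]), 'moment': array([-0.00752717,  0.02990092, -0.00175154]), 'grip_force': 0.0, 'opening': 1.0011782965667866}
```

View pics/top0.png

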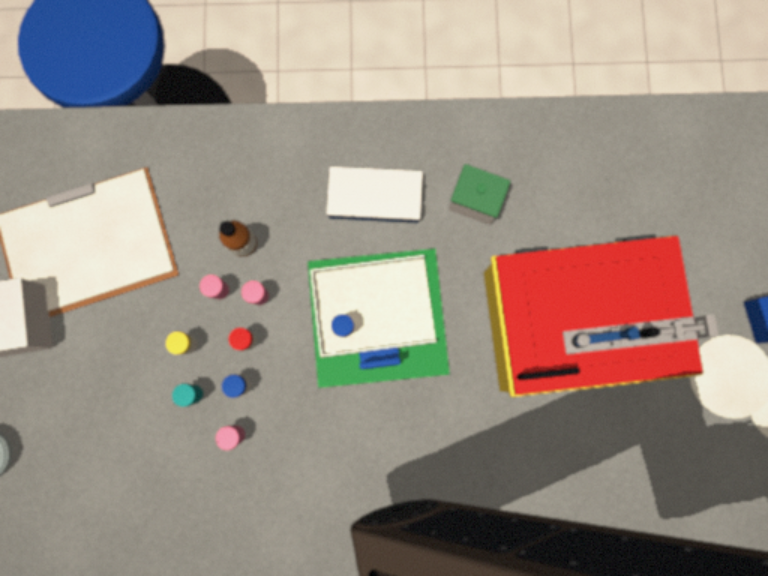

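View pics/scene0.png

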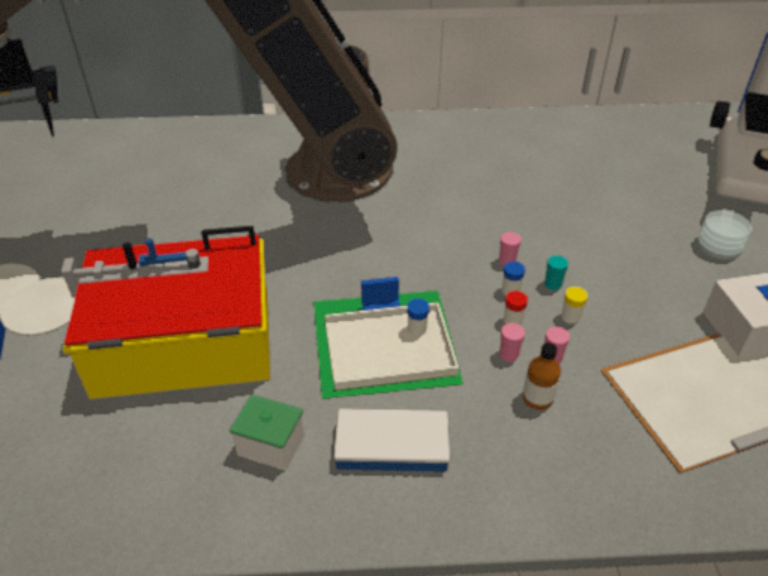

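The top view shows bench pots at yellow (177,343), red (240,338) and blue (233,385). One blue pot stands in the tray at (342,325). Pink and turquoise are decoys. The bin is on the right with its yaw slightly off, the knob is at about (648,332) and the peg at (630,333). The scene view agrees. Next I'll measure more precisely.

```bash
python3 - <<'E'
from h import *
c=read_camera("top");s=read_camera("scene")
hsv=cv2.cvtColor(c["frame"],cv2.COLOR_BGR2HSV)
def seg(lo,hi,roi):
    m=cv2.inRange(hsv,np.array(lo),np.array(hi));k=np.zeros_like(m);x0,y0,x1,y1=roi;k[y0:y1,x0:x1]=m[y0:y1,x0:x1];return k
def cen(m):
    p=np.argwhere(m)[:,::-1];return p.mean(0),len(p)
for n,lo,hi,roi in [("yel",(20,120,80),(35,255,255),(105,215,130,240)),("red",(0,190,80),(6,255,255),(150,215,172,235)),("blue",(100,150,50),(125,255,255),(145,245,168,268)),("trayblue",(100,150,50),(125,255,255),(218,205,238,226))]:
    p,k=cen(seg(lo,hi,roi)); print(n,k,ray(c,p,64 if n=="trayblue" else 60).round(1))
def rect(m,z):
    cs=max(cv2.findContours(m,0,1)[0],key=cv2.contourArea)
    b=cv2.approxPolyDP(cv2.convexHull(cs),6,True)[:,0].astype(float)
    P=np.array([ray(c,q,z)[:2] for q in b],np.float32);(cx,cy),(w,h),a=cv2.minAreaRect(P);print((round(cx,1),round(cy,1)),(round(w),round(h)),round(a,1));print(P.round())
red=cv2.inRange(hsv,(0,150,80),(8,255,255))|cv2.inRange(hsv,(172,150,80),(180,255,255));red[:,:310]=0
print("lid");rect(red,140)
g=seg((45,120,40),(80,255,255),(195,155,310,265));print("mat");rect(g,3)
g=seg((100,150,40),(125,255,255),(235,228,270,250));p=np.argwhere(g)[:,::-1];print("grip",p.min(0),p.max(0));rect(g,68)
w=seg((0,0,150),(180,90,255),(203,165,297,242));print("tray");rect(w,20)
def tri(q):
    r=[]
    for n,cam in (("top",c),("scene",s)):
        d=look_for(q,n)
        r.append(d[0]["xy"] if d else None)
    P=[np.array(k["mtx"])@np.c_[np.array(k["R"]),np.array(k["t"]).ravel()] for k in(c,s)]
    X=cv2.triangulatePoints(P[0],P[1],np.array(r[0],float),np.array(r[1],float));print(q,(X[:3]/X[3]).ravel().round(1),np.round(r,1).tolist())
for q in("lid_handle","bolt_knob","catch_peg","catch_pivot","tray_grip"):tri(q)
cv2.imwrite("pics/bin.png",np.vstack([cv2.resize(c["frame"][150:275,310:490],None,fx=4,fy=4)[:300*2][:290],]) if 0 else cv2.resize(c["frame"][150:270,315:485],(765,540),interpolation=2))
cv2.imwrite("pics/bins.png",cv2.resize(s["frame"][140:270,30:190],(738,600),interpolation=2))
E
```

```text
yel 197 [509.  422.4  60. ]
red 145 [513.2 313.7  60. ]
blue 157 [432.9 324.8  60. ]
trayblue 130 [532.8 136.7  64. ]
lid
(535.2, -279.0) (220, 296) 5.0
[[ 658. -417.]
 [ 438. -436.]
 [ 414. -143.]
 [ 632. -122.]]
mat
(552.6, 77.1) (229, 232) 4.7
[[676. -28.]
 [448. -48.]
 [429. 183.]
 [656. 201.]]
grip [240 233] [266 245]
(474.4, 74.0) (23, 66) 3.3
[[488.  42.]
 [465.  42.]
 [461. 106.]
 [481. 106.]]
tray
(576.0, 90.3) (235, 208) 89.8
[[676. -16.]
 [502. -27.]
 [472. 208.]
 [681. 207.]]
lid_handle [ 530.4 -281.8  124.5] [[397.3, 211.5], [112.7, 192.3]]
bolt_knob [ 506.5 -355.9  159.3] [[438.9, 219.1], [84.4, 177.4]]
catch_peg [ 493.5 -298.   162.3] [[408.8, 225.7], [104.3, 171.3]]
catch_pivot [ 497.8 -290.1  169.6] [[407.4, 223.6], [107.2, 170.2]]
tray_grip [579.2  76.7  20.6] [[249.8, 200.4], [254.8, 229.4]]
```

View pics/bin.png

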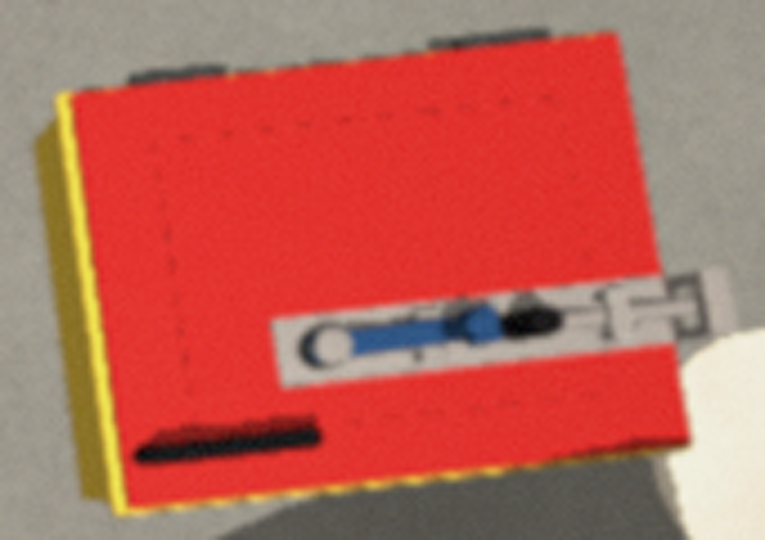

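View pics/bins.png

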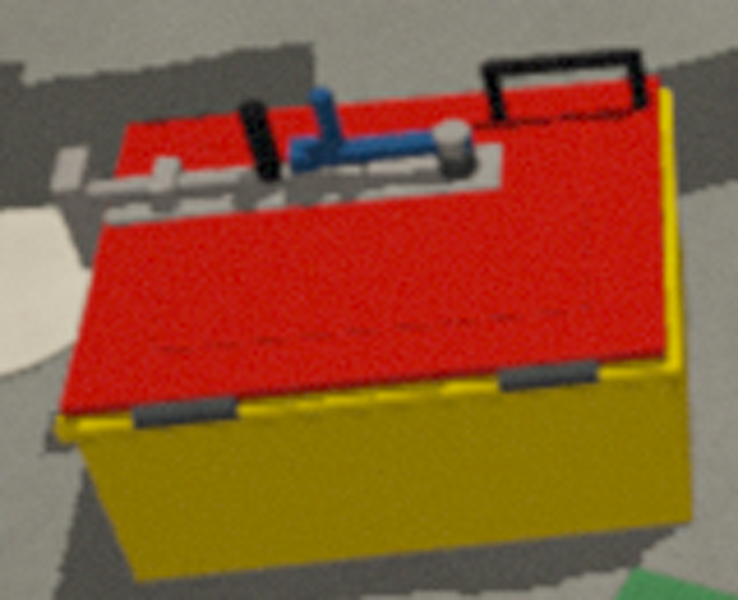

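The crops show the peg top at about (423.4,221.6), the knob top at (436.1,220.7) and the handle bar at (365.7,248.7) in the top camera. In the scene camera they are at (99.4,160.2), (84.4,162.8) and (151.9,153.5).

```bash
python3 - <<'E'
from h import *
c=read_camera("top");s=read_camera("scene")
P=[np.array(k["mtx"])@np.c_[np.array(k["R"]),np.array(k["t"]).ravel()] for k in(c,s)]
a=.083;o=np.array([535,-279]);Rz=np.array([[np.cos(a),-np.sin(a)],[np.sin(a),np.cos(a)]])
for n,t,q,z in [("peg",(423.4,221.6),(99.4,160.2),205),("knob",(436.1,220.7),(84.4,162.8),198),("handle",(365.7,248.7),(151.9,153.5),180)]:
    X=cv2.triangulatePoints(P[0],P[1],np.array(t,float),np.array(q,float));X=(X[:3]/X[3]).ravel()
    A=ray(c,t,z);B=ray(s,q,z);m=(A+B)[:2]/2;print(n,X.round(),A.round(),B.round(),"bin frame",(Rz.T@(A[:2]-o)).round(),(Rz.T@(B[:2]-o)).round())
print("handle exp",o+Rz@np.array([-85,100]))
# grip top plate: project hypotheses
for d in look_for("tray_grip","top")[:3]+look_for("tray_grip","scene")[:3]:print(d)
cv2.imwrite("pics/tray.png",np.hstack([cv2.resize(c["frame"][160:262,200:305],(412,400)),cv2.resize(s["frame"][180:270,205:310],(388,400))]))
E
```

```text
peg [ 499. -306.  205.] [ 499. -311.  205.] [ 501. -303.  205.] bin frame [-38. -29.] [-36. -21.]
knob [ 501. -341.  199.] [ 501. -342.  198.] [ 500. -341.  198.] bin frame [-39. -60.] [-40. -59.]
handle [ 442. -186.  175.] [ 442. -185.  180.] [ 448. -184.  180.] bin frame [-85. 101.] [-78. 102.]
handle exp [ 442.00214096 -186.39115478]
{'xy': [250.8, 201.6], 'conf': 0.74}
{'xy': [252.9, 231.4], 'conf': 0.62}
```

View pics/tray.png

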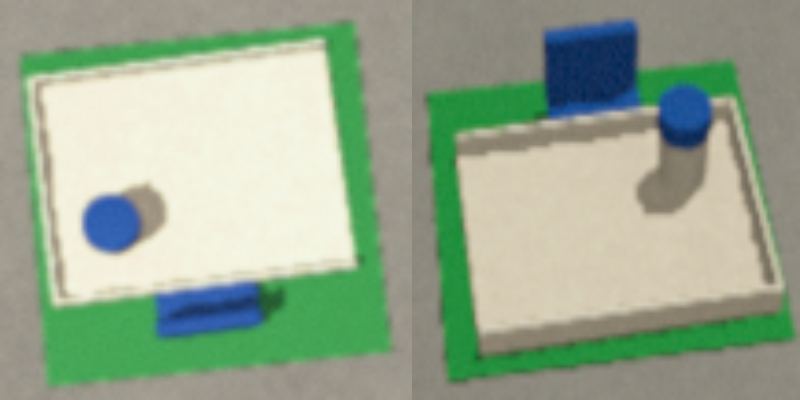

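The tray crop shows the grip plate centre at about px (253.8,241). The pan corners are clear too. The pot stands near the tray's +y/-x corner.

```bash
python3 - <<'E'
from h import *
c=read_camera("top")
cr=[(28,78),(325,42),(356,268),(52,302)]
P=np.array([ray(c,(200+u/3.92,160+v/3.92),23)[:2] for u,v in cr])
M=np.array([(80,105),(80,-105),(-80,-105),(-80,105)],float)
o=P.mean(0);a=np.arctan2(sum(np.cross(M,P-o)),np.sum(M*(P-o)));
R=np.array([[np.cos(a),-np.sin(a)],[np.sin(a),np.cos(a)]])
print(o.round(1),a.round(3),(P-o-M@R.T).round(1).tolist())
print("grip",(o+R@[-106,0]).round(1),ray(c,(253.8,241.1),71).round(1))
print("pot in tray",(R.T@([532.8,136.7]-o)).round(1))
for m in [(15,70),(55,70),(35,20),(-5,20),(-40,20),(50,60),(50,0),(0,60),(0,0)]:print(m,(o+R@m).round(1))
E
```

```text
[570.   83.6] 0.097 [[-1.3, -0.3], [-0.8, 0.8], [0.2, -0.1], [1.9, -0.4]]
grip [464.5  73.4] [467.6  70.9  71. ]
pot in tray [-31.9  56.4]
(15, 70) [578.1 154.8]
(55, 70) [617.9 158.7]
(35, 20) [602.9 106.9]
(-5, 20) [563.1 103.1]
(-40, 20) [528.2  99.7]
(50, 60) [613.9 148.2]
(50, 0) [619.8  88.5]
(0, 60) [564.2 143.4]
(0, 0) [570.   83.6]<stdin>:6: DeprecationWarning: Arrays of 2-dimensional vectors are deprecated. Use arrays of 3-dimensional vectors instead. (deprecated in NumPy 2.0)
```

Request:
{"fn": "jog_arm", "kwargs": {
  "targets": [
    {"turn":[0,0,10],"slide":[37,37,6],"claw":70},
    {"turn":[0,0,10],"slide":[37,37,6],"claw":70},
    {"turn":[0,0,10],"slide":[37,37,6],"claw":70},
    {"turn":[0,0,10],"slide":[37,37,6],"claw":70},
    {"turn":[0,0,10],"slide":[37,37,6],"claw":70}
  ]
}}

```text
t: 3.38
eef_pos: [370.0, -411.0, 245.0]
tcp_rot: [3.141, 0.0, 1.177]
ft_force: [0.5, -0.7, -0.6]
opening: 0.704
grip_force: 0.0
```

Request:
{"fn": "jog_arm", "kwargs": {
  "targets": [
    {"turn":[0,0,10],"slide":[37,37,0],"claw":70},
    {"turn":[0,0,10],"slide":[37,37,0],"claw":70},
    {"turn":[0,0,9],"slide":[37,37,0],"claw":70},
    {"turn":[0,0,0],"slide":[12,50,0],"claw":70},
    {"turn":[0,0,0],"slide":[12,50,0],"claw":70}
  ]
}}

```text
t: 4.0
eef_pos: [504.4, -199.7, 244.5]
tcp_rot: [3.142, -0.0, 1.678]
ft_force: [1.2, -0.6, 0.2]
opening: 0.703
grip_force: 0.0
```

Request:
{"fn": "jog_arm", "kwargs": {
  "targets": [
    {"turn":[0,0,0],"slide":[12,50,0],"claw":70},
    {"turn":[0,0,0],"slide":[12,50,0],"claw":70},
    {"turn":[0,0,0],"slide":[12,50,0],"claw":70},
    {"turn":[0,0,0],"slide":[12,50,0],"claw":70},
    {"turn":[0,0,0],"slide":[-6,52,0],"claw":70}
  ]
}}

```text
t: 4.62
eef_pos: [546.6, 52.3, 244.5]
tcp_rot: [3.141, 0.0, 1.678]
ft_force: [-0.2, -0.5, -0.3]
opening: 0.701
grip_force: 0.0
```

Request:
{"fn": "jog_arm", "kwargs": {
  "targets": [
    {"turn":[0,0,0],"slide":[-6,52,0],"claw":70},
    {"turn":[0,0,0],"slide":[-6,52,0],"claw":70},
    {"turn":[0,0,0],"slide":[-6,52,0],"claw":70},
    {"turn":[0,0,0],"slide":[-6,52,-40],"claw":70},
    {"turn":[0,0,0],"slide":[-6,40,-40],"claw":70}
  ]
}}

```text
t: 5.25
eef_pos: [516.1, 298.0, 166.2]
tcp_rot: [3.14, -0.001, 1.678]
ft_force: [0.8, -0.1, -0.6]
opening: 0.699
grip_force: 0.0
```

```bash
cat > pots.py <<'E'
from h import *
def pots(show=True):
    c=read_camera("top");hsv=cv2.cvtColor(c["frame"],cv2.COLOR_BGR2HSV);hsv[:,:90]=0;hsv[:,312:]=0
    for n,lo,hi in [("yel",(20,120,80),(35,255,255)),("red",(0,190,80),(6,255,255)),("blue",(105,150,50),(125,255,255))]:
        k,_,st,ce=cv2.connectedComponentsWithStats(cv2.inRange(hsv,np.array(lo),np.array(hi)))
        for i in range(1,k):
            if st[i,4]>40:print(n,st[i,4],ray(c,ce[i],60)[:2].round(1))
pots()
E
python3 pots.py
```

```text
blue 917 [1060.6  495.3]
blue 126 [533.  137.6]
blue 241 [473.9  73.8]
```

```bash
python3 - <<'E'
from h import *
c=read_camera("scene")
for d in look_for("pot4","scene"):
    u,v=map(int,d["xy"]);print(round(d["conf"],2),d["xy"],ray(c,d["xy"],30).round()[:2],c["frame"][max(v-7,0),u])
E
```

```text
0.88 [344.3, 201.5] [496. 325.] [ 40  52 203]
0.75 [369.8, 179.3] [408. 416.] [152 164   7]
0.73 [340.3, 225.2] [584. 298.] [156 136 225]
0.65 [340.0, 182.8] [419. 327.] [165  91  33]
0.64 [380.3, 202.5] [505. 423.] [  0 203 228]
0.62 [338.0, 167.9] [353. 333.] [52 46 88]
0.54 [274.7, 209.8] [519. 131.] [99 52 24]
0.51 [373.9, 225.8] [591. 385.] [135 121 195]
```

Request:
{"fn": "jog_arm", "kwargs": {
  "targets": [
    {"turn":[0,0,0],"slide":[-3,15,-49],"claw":70},
    {"turn":[0,0,0],"slide":[0,0,-50],"claw":70},
    {"turn":[0,0,0],"slide":[0,0,-48],"claw":70},
    {"turn":[0,0,0],"slide":[0,0,0],"claw":30},
    {"turn":[0,0,0],"slide":[0,0,0],"claw":30}
  ]
}}

```text
t: 6.02
eef_pos: [514.7, 310.9, 21.9]
tcp_rot: [3.139, -0.001, 1.677]
ft_force: [0.4, -0.2, 0.5]
opening: 0.547
grip_force: 0.0
```

Request:
{"fn": "jog_arm", "kwargs": {
  "targets": [
    {"turn":[0,0,0],"slide":[0,0,0],"claw":30},
    {"turn":[0,0,0],"slide":[0,0,20],"claw":30}
  ]
}}

```text
t: 6.28
eef_pos: [513.4, 310.9, 40.8]
tcp_rot: [3.141, -0.0, 1.678]
ft_force: [1.1, 0.8, -0.8]
opening: 0.416
grip_force: 30.0
```

Request:
{"fn": "jog_arm", "kwargs": {
  "targets": [
    {"turn":[0,0,0],"slide":[0,0,40],"claw":30},
    {"turn":[0,0,0],"slide":[0,0,40],"claw":30},
    {"turn":[0,0,0],"slide":[21,-38,0],"claw":30},
    {"turn":[0,0,0],"slide":[21,-38,0],"claw":30},
    {"turn":[0,0,0],"slide":[21,-39,0],"claw":30}
  ]
}}

```text
t: 6.9
eef_pos: [577.3, 195.0, 121.8]
tcp_rot: [3.139, -0.0, 1.678]
ft_force: [0.4, -0.4, -0.7]
opening: 0.419
grip_force: 30.0
```

Request:
{"fn": "jog_arm", "kwargs": {
  "targets": [
    {"turn":[0,0,0],"slide":[21,-39,0],"claw":30},
    {"turn":[0,0,0],"slide":[0,0,-30],"claw":30},
    {"turn":[0,0,0],"slide":[0,0,-25],"claw":30},
    {"turn":[0,0,0],"slide":[0,0,-17],"claw":30},
    {"turn":[0,0,0],"slide":[0,0,0],"claw":30}
  ]
}}

```text
t: 7.52
eef_pos: [597.1, 157.1, 47.7]
tcp_rot: [-3.141, 0.0, 1.678]
ft_force: [0.1, -0.8, 0.3]
opening: 0.419
grip_force: 30.0
```

Request:
{"fn": "jog_arm", "kwargs": {
  "targets": [
    {"turn":[0,0,0],"slide":[0,0,-16],"claw":30},
    {"turn":[0,0,0],"slide":[0,0,0],"claw":55},
    {"turn":[0,0,0],"slide":[0,0,0],"claw":55},
    {"turn":[0,0,0],"slide":[0,0,20],"claw":55},
    {"turn":[0,0,0],"slide":[0,0,40],"claw":55}
  ]
}}

```text
t: 8.15
eef_pos: [596.8, 156.9, 91.6]
tcp_rot: [-3.139, 0.0, 1.678]
ft_force: [0.1, -0.8, -0.4]
opening: 0.548
grip_force: 0.0
```

Request:
{"fn": "jog_arm", "kwargs": {
  "targets": [
    {"turn":[0,0,0],"slide":[0,0,25],"claw":70},
    {"turn":[0,0,0],"slide":[-41,42,0],"claw":70},
    {"turn":[0,0,0],"slide":[-41,42,0],"claw":70},
    {"turn":[0,0,0],"slide":[-41,42,0],"claw":70},
    {"turn":[0,0,0],"slide":[-41,42,0],"claw":70}
  ]
}}

```text
t: 8.78
eef_pos: [432.1, 326.2, 117.4]
tcp_rot: [3.14, -0.001, 1.677]
ft_force: [-0.2, 0.0, 1.1]
opening: 0.7
grip_force: 0.0
```

```bash
python3 - <<'E'
from h import *
c=read_camera("scene")
for d in look_for("pot4","scene"):
    u,v=map(int,d["xy"]);print(round(d["conf"],2),d["xy"],ray(c,d["xy"],30).round()[:2],c["frame"][max(v-7,0),u])
print(state()["eef_pos"])
E
```

```text
0.87 [381.9, 202.3] [504. 427.] [  0 199 225]
0.86 [287.0, 228.7] [590. 158.] [ 15  31 206]
0.79 [341.7, 182.7] [419. 332.] [162  88  36]
0.74 [280.3, 211.8] [527. 146.] [164  88  33]
0.72 [337.0, 165.0] [339. 333.] [153 137 222]
0.64 [370.7, 179.2] [408. 418.] [148 160   0]
0.51 [370.3, 226.1] [591. 375.] [152 133 221]
[429.89238018 327.94035285 117.39165945]
```

Request:
{"fn": "jog_arm", "kwargs": {
  "targets": [
    {"turn":[0,0,0],"slide":[3,-2,-48],"claw":70},
    {"turn":[0,0,0],"slide":[0,0,-48],"claw":70},
    {"turn":[0,0,0],"slide":[0,0,0],"claw":30},
    {"turn":[0,0,0],"slide":[0,0,0],"claw":30},
    {"turn":[0,0,0],"slide":[0,0,0],"claw":30}
  ]
}}

```text
t: 9.5
eef_pos: [437.2, 323.4, 22.6]
tcp_rot: [3.139, -0.001, 1.677]
ft_force: [0.5, -0.4, 0.6]
opening: 0.443
grip_force: 0.1
```

Request:
{"fn": "jog_arm", "kwargs": {
  "targets": [
    {"turn":[0,0,0],"slide":[0,0,0],"claw":30}
  ]
}}

```text
t: 9.62
eef_pos: [437.2, 323.4, 22.5]
tcp_rot: [3.139, -0.001, 1.678]
ft_force: [-0.2, -1.7, 8.9]
opening: 0.416
grip_force: 30.0
```

Request:
{"fn": "jog_arm", "kwargs": {
  "targets": [
    {"turn":[0,0,0],"slide":[0,0,50],"claw":30},
    {"turn":[0,0,0],"slide":[0,0,50],"claw":30},
    {"turn":[0,0,0],"slide":[33,-45,0],"claw":30},
    {"turn":[0,0,0],"slide":[33,-45,0],"claw":30},
    {"turn":[0,0,0],"slide":[33,-45,0],"claw":30}
  ]
}}

```text
t: 10.25
eef_pos: [536.4, 186.7, 122.1]
tcp_rot: [3.139, -0.0, 1.678]
ft_force: [0.5, -0.1, 0.2]
opening: 0.415
grip_force: 30.0
```

Request:
{"fn": "jog_arm", "kwargs": {
  "targets": [
    {"turn":[0,0,0],"slide":[33,-45,0],"claw":30},
    {"turn":[0,0,0],"slide":[35,-46,0],"claw":30},
    {"turn":[0,0,0],"slide":[0,0,-40],"claw":30},
    {"turn":[0,0,0],"slide":[0,0,-35],"claw":30},
    {"turn":[0,0,0],"slide":[0,0,0],"claw":30}
  ]
}}

```text
t: 10.88
eef_pos: [602.3, 96.8, 44.6]
tcp_rot: [-3.138, -0.0, 1.677]
ft_force: [0.0, 0.1, -0.2]
opening: 0.415
grip_force: 30.0
```

Request:
{"fn": "jog_arm", "kwargs": {
  "targets": [
    {"turn":[0,0,0],"slide":[0,0,-13],"claw":30},
    {"turn":[0,0,0],"slide":[0,0,0],"claw":55},
    {"turn":[0,0,0],"slide":[0,0,0],"claw":55},
    {"turn":[0,0,0],"slide":[0,0,20],"claw":55},
    {"turn":[0,0,0],"slide":[0,0,40],"claw":55}
  ]
}}

```text
t: 11.5
eef_pos: [602.8, 97.0, 92.9]
tcp_rot: [-3.14, -0.0, 1.678]
ft_force: [0.2, -0.3, -0.2]
opening: 0.551
grip_force: 0.0
```

Request:
{"fn": "jog_arm", "kwargs": {
  "targets": [
    {"turn":[0,0,0],"slide":[0,0,25],"claw":70},
    {"turn":[0,0,0],"slide":[-13,46,0],"claw":70},
    {"turn":[0,0,0],"slide":[-13,46,0],"claw":70},
    {"turn":[0,0,0],"slide":[-13,46,0],"claw":70},
    {"turn":[0,0,0],"slide":[-13,46,0],"claw":70}
  ]
}}

```text
t: 12.12
eef_pos: [551.0, 282.6, 118.7]
tcp_rot: [3.14, -0.0, 1.678]
ft_force: [1.0, 1.3, -0.3]
opening: 0.7
grip_force: 0.0
```

Request:
{"fn": "jog_arm", "kwargs": {
  "targets": [
    {"turn":[0,0,0],"slide":[-13,46,0],"claw":70},
    {"turn":[0,0,0],"slide":[-13,46,0],"claw":70},
    {"turn":[0,0,0],"slide":[-13,46,0],"claw":70},
    {"turn":[0,0,0],"slide":[0,0,0],"claw":70}
  ]
}}

```text
t: 12.62
eef_pos: [511.1, 421.9, 118.3]
tcp_rot: [3.14, -0.001, 1.681]
ft_force: [-0.2, -0.4, 0.6]
opening: 0.699
grip_force: 0.0
```

```bash
python3 - <<'E'
from h import *
c=read_camera("scene")
for d in look_for("pot4","scene"):
    u,v=map(int,d["xy"]);print(round(d["conf"],2),d["xy"],ray(c,d["xy"],30).round()[:2],c["frame"][max(v-7,0),u])
print(state()["eef_pos"])
E
```

```text
0.91 [262.8, 228.4] [585.  95.] [164  90  37]
0.75 [278.9, 213.6] [534. 141.] [166  94  37]
0.75 [339.8, 227.0] [591. 295.] [ 92  78 144]
0.71 [286.7, 227.9] [587. 157.] [ 18  34 210]
0.69 [381.2, 203.7] [510. 424.] [  0 203 229]
0.66 [105.1, 168.2] [ 319. -357.] [135 150 156]
0.65 [369.6, 180.5] [413. 414.] [152 164   0]
0.58 [338.6, 164.2] [336. 338.] [156 136 224]
0.57 [371.3, 226.3] [592. 378.] [ 88  76 142]
0.3 [112.0, 212.4] [ 507. -306.] [ 11  20 206]
[512.09877758 419.1242402  118.14416536]
```

Request:
{"fn": "jog_arm", "kwargs": {
  "targets": [
    {"turn":[0,0,0],"slide":[0,2,-48],"claw":70},
    {"turn":[0,0,0],"slide":[0,0,-48],"claw":70},
    {"turn":[0,0,0],"slide":[0,0,0],"claw":30},
    {"turn":[0,0,0],"slide":[0,0,0],"claw":30},
    {"turn":[0,0,0],"slide":[0,0,0],"claw":30}
  ]
}}

```text
t: 13.35
eef_pos: [513.3, 421.2, 24.0]
tcp_rot: [3.139, -0.001, 1.677]
ft_force: [-0.5, -0.0, 1.6]
opening: 0.436
grip_force: 0.2
```

Request:
{"fn": "jog_arm", "kwargs": {
  "targets": [
    {"turn":[0,0,0],"slide":[0,0,0],"claw":30}
  ]
}}

```text
t: 13.48
eef_pos: [513.2, 421.3, 23.9]
tcp_rot: [3.139, -0.001, 1.678]
ft_force: [1.1, -2.5, 7.9]
opening: 0.416
grip_force: 30.0
```

Request:
{"fn": "jog_arm", "kwargs": {
  "targets": [
    {"turn":[0,0,0],"slide":[0,0,50],"claw":30},
    {"turn":[0,0,0],"slide":[0,0,50],"claw":30},
    {"turn":[0,0,0],"slide":[4,-49,0],"claw":30},
    {"turn":[0,0,0],"slide":[4,-49,0],"claw":30},
    {"turn":[0,0,0],"slide":[4,-49,0],"claw":30}
  ]
}}

```text
t: 14.1
eef_pos: [524.4, 272.8, 123.0]
tcp_rot: [3.14, -0.0, 1.678]
ft_force: [0.6, -0.4, -0.9]
opening: 0.417
grip_force: 30.0
```

Request:
{"fn": "jog_arm", "kwargs": {
  "targets": [
    {"turn":[0,0,0],"slide":[4,-49,0],"claw":30},
    {"turn":[0,0,0],"slide":[4,-49,0],"claw":30},
    {"turn":[0,0,0],"slide":[4,-50,0],"claw":30},
    {"turn":[0,0,0],"slide":[4,-50,0],"claw":30},
    {"turn":[0,0,0],"slide":[0,0,-40],"claw":30}
  ]
}}

```text
t: 14.72
eef_pos: [542.5, 73.2, 84.4]
tcp_rot: [3.134, 0.001, 1.674]
ft_force: [0.8, 0.2, -1.4]
opening: 0.417
grip_force: 30.0
```

Request:
{"fn": "jog_arm", "kwargs": {
  "targets": [
    {"turn":[0,0,0],"slide":[0,0,-35],"claw":30},
    {"turn":[0,0,0],"slide":[0,0,0],"claw":30}
  ]
}}

```text
t: 14.98
eef_pos: [539.5, 75.9, 45.9]
tcp_rot: [-3.139, -0.0, 1.677]
ft_force: [0.1, 0.2, -0.1]
opening: 0.42
grip_force: 30.0
```

Request:
{"fn": "jog_arm", "kwargs": {
  "targets": [
    {"turn":[0,0,0],"slide":[0,0,-13],"claw":30},
    {"turn":[0,0,0],"slide":[0,0,0],"claw":55},
    {"turn":[0,0,0],"slide":[0,0,0],"claw":55},
    {"turn":[0,0,0],"slide":[0,0,20],"claw":55},
    {"turn":[0,0,0],"slide":[0,0,50],"claw":55}
  ]
}}

```text
t: 15.6
eef_pos: [539.6, 76.0, 103.7]
tcp_rot: [-3.139, -0.0, 1.678]
ft_force: [0.2, -0.8, 0.2]
opening: 0.55
grip_force: 0.0
```

Request:
{"fn": "jog_arm", "kwargs": {
  "targets": [
    {"turn":[0,0,0],"slide":[0,0,55],"claw":35},
    {"turn":[0,0,0],"slide":[0,0,55],"claw":35},
    {"turn":[0,0,0],"slide":[-5,-48,40],"claw":35},
    {"turn":[0,0,0],"slide":[-5,-48,0],"claw":35},
    {"turn":[0,0,0],"slide":[-5,-48,0],"claw":35}
  ]
}}

```text
t: 16.23
eef_pos: [525.0, -69.1, 255.0]
tcp_rot: [3.139, 0.001, 1.678]
ft_force: [-0.6, -1.0, -0.3]
opening: 0.35
grip_force: 0.0
```

```bash
python3 pots.py; python3 -c "
from h import *
print(state()['eef_pos'])
c=read_camera('scene');cv2.imwrite('pics/p5.png',c['frame'])"
```

```text
yel 174 [540.5  79.4]
red 137 [596.1 162. ]
blue 915 [1060.7  495.3]
blue 132 [602.7 100.4]
blue 130 [533.2 137. ]
blue 240 [474.1  73.6]
[524.67294178 -73.3346348  254.66716605]
```

View pics/p5.png

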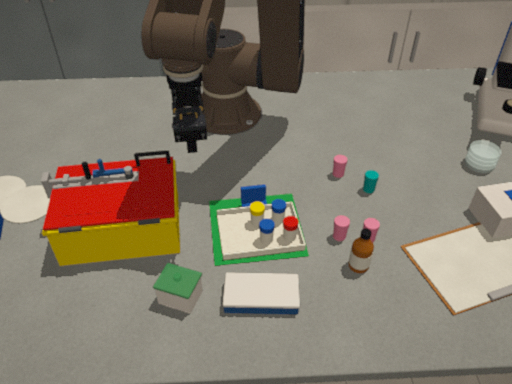

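The picture shows all four pots standing in the tray (around 258,212 / 278,208 / 267,229 / 290,226) and the bin undisturbed. Next is the peg.

Request:
{"fn": "jog_arm", "kwargs": {
  "targets": [
    {"turn":[0,0,-1.4],"slide":[-6,-46,0],"claw":35},
    {"turn":[0,0,0],"slide":[-6,-46,0],"claw":35},
    {"turn":[0,0,0],"slide":[-6,-46,0],"claw":35},
    {"turn":[0,0,0],"slide":[-5,-46,0],"claw":35},
    {"turn":[0,0,0],"slide":[-5,-46,0],"claw":35}
  ]
}}

```text
t: 16.95
eef_pos: [497.3, -298.7, 254.3]
tcp_rot: [3.141, 0.0, 1.654]
ft_force: [0.5, -0.2, 0.7]
opening: 0.352
grip_force: 0.0
```

Request:
{"fn": "jog_arm", "kwargs": {
  "targets": [
    {"turn":[0,0,0],"slide":[0,0,-30],"claw":35},
    {"turn":[0,0,0],"slide":[0,0,0],"claw":35}
  ]
}}

```text
t: 17.2
eef_pos: [496.7, -297.1, 222.5]
tcp_rot: [-3.139, -0.002, 1.653]
ft_force: [-0.6, 0.8, -0.4]
opening: 0.351
grip_force: 0.0
```

Request:
{"fn": "jog_arm", "kwargs": {
  "targets": [
    {"turn":[0,0,0],"slide":[0,-7,-22],"claw":35},
    {"turn":[0,0,0],"slide":[0,0,-22],"claw":35},
    {"turn":[0,0,0],"slide":[0,0,0],"claw":35}
  ]
}}

```text
t: 17.58
eef_pos: [497.5, -303.9, 179.8]
tcp_rot: [-3.141, -0.001, 1.654]
ft_force: [-0.2, 0.5, 0.6]
opening: 0.348
grip_force: 0.0
```

Request:
{"fn": "jog_arm", "kwargs": {
  "targets": [
    {"turn":[0,0,0],"slide":[8,1,0],"claw":35},
    {"turn":[0,0,0],"slide":[12,2,0],"claw":35},
    {"turn":[0,0,0],"slide":[12,5,0],"claw":35}
  ]
}}

```text
t: 17.95
eef_pos: [530.5, -296.8, 180.3]
tcp_rot: [3.141, 0.001, 1.653]
ft_force: [-0.5, -0.3, 0.3]
opening: 0.348
grip_force: 0.6
```

Request:
{"fn": "jog_arm", "kwargs": {
  "targets": [
    {"turn":[0,0,0],"slide":[10,7,0],"claw":35},
    {"turn":[0,0,0],"slide":[9,9,0],"claw":35},
    {"turn":[0,0,0],"slide":[7,10,0],"claw":35},
    {"turn":[0,0,0],"slide":[0,0,0],"claw":35}
  ]
}}

```text
t: 18.45
eef_pos: [555.8, -269.8, 179.5]
tcp_rot: [3.141, -0.0, 1.654]
ft_force: [0.6, -1.2, 0.7]
opening: 0.347
grip_force: 0.0
```

Request:
{"fn": "jog_arm", "kwargs": {
  "targets": [
    {"turn":[0,0,0],"slide":[0,0,45],"claw":35},
    {"turn":[0,0,0],"slide":[-28,-36,0],"claw":35},
    {"turn":[0,0,0],"slide":[-28,-36,0],"claw":35},
    {"turn":[0,0,0],"slide":[0,0,0],"claw":35}
  ]
}}

```text
t: 18.95
eef_pos: [497.7, -344.9, 224.8]
tcp_rot: [3.141, 0.0, 1.65]
ft_force: [-0.1, 0.9, 0.2]
opening: 0.343
grip_force: 0.0
```

```bash
python3 -c "
from h import *
print(state()['eef_pos'])
s=read_camera('scene');c=read_camera('top');cv2.imwrite('pics/k.png',np.vstack([cv2.resize(s['frame'][110:220,30:200],(460,298),interpolation=2),cv2.resize(c['frame'][150:260,315:485],(460,298),interpolation=2)]))"
```

```text
[ 497.68572473 -344.86315874  224.75931267]
```

View pics/k.png

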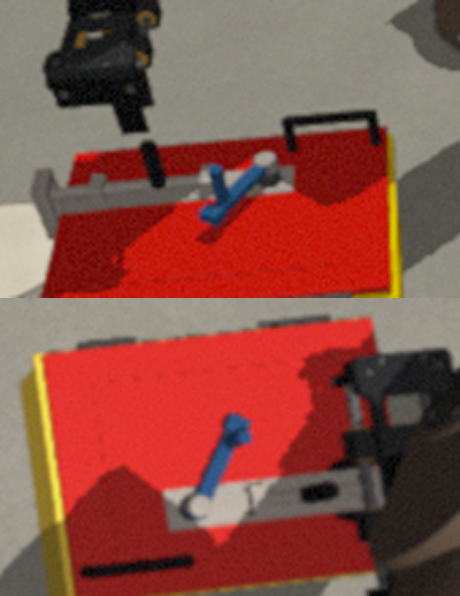

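The crops show the catch swung clear by about 1.1 rad and the knob free. Now I'll pinch the knob and draw the bolt.

Request:
{"fn": "jog_arm", "kwargs": {
  "targets": [
    {"turn":[0,0,0],"slide":[2,3,-26],"claw":35},
    {"turn":[0,0,0],"slide":[0,0,-26],"claw":35},
    {"turn":[0,0,0],"slide":[0,0,0],"claw":5},
    {"turn":[0,0,0],"slide":[0,0,0],"claw":5},
    {"turn":[0,0,0],"slide":[0,0,0],"claw":5}
  ]
}}

```text
t: 19.68
eef_pos: [500.8, -339.7, 173.5]
tcp_rot: [-3.14, 0.0, 1.654]
ft_force: [-4.3, 0.5, -0.8]
opening: 0.164
grip_force: 30.0
```

Request:
{"fn": "jog_arm", "kwargs": {
  "targets": [
    {"turn":[0,0,0],"slide":[0,0,0],"claw":5}
  ]
}}

```text
t: 19.8
eef_pos: [500.8, -339.7, 173.5]
tcp_rot: [-3.141, 0.0, 1.653]
ft_force: [-4.6, 1.2, -0.6]
opening: 0.162
grip_force: 30.0
```

Request:
{"fn": "jog_arm", "kwargs": {
  "targets": [
    {"turn":[0,0,0],"slide":[-1,9,0],"claw":5},
    {"turn":[0,0,0],"slide":[-1,9,0],"claw":5},
    {"turn":[0,0,0],"slide":[-1,8,0],"claw":5},
    {"turn":[0,0,0],"slide":[0,5,0],"claw":5},
    {"turn":[0,0,0],"slide":[0,0,0],"claw":5}
  ]
}}

```text
t: 20.42
eef_pos: [498.0, -308.1, 173.3]
tcp_rot: [-3.141, -0.0, 1.654]
ft_force: [-7.0, 0.5, 6.8]
opening: 0.162
grip_force: 30.0
```

Request:
{"fn": "jog_arm", "kwargs": {
  "targets": [
    {"turn":[0,0,0],"slide":[0,0,0],"claw":35},
    {"turn":[0,0,0],"slide":[0,0,0],"claw":35},
    {"turn":[0,0,0],"slide":[0,0,30],"claw":35},
    {"turn":[0,0,0],"slide":[0,0,20],"claw":40},
    {"turn":[0,0,0],"slide":[-19,41,0],"claw":40}
  ]
}}

```text
t: 21.05
eef_pos: [480.5, -269.0, 223.5]
tcp_rot: [3.139, 0.002, 1.652]
ft_force: [0.3, 0.5, -0.7]
opening: 0.396
grip_force: 0.0
```

Request:
{"fn": "jog_arm", "kwargs": {
  "targets": [
    {"turn":[0,0,0],"slide":[-19,41,0],"claw":40},
    {"turn":[0,0,0],"slide":[-18,40,0],"claw":40},
    {"turn":[0,0,0],"slide":[0,0,0],"claw":40},
    {"turn":[0,0,0],"slide":[0,0,-25],"claw":40}
  ]
}}

```text
t: 21.55
eef_pos: [443.7, -187.3, 198.8]
tcp_rot: [3.138, 0.003, 1.654]
ft_force: [-0.2, -0.2, 0.1]
opening: 0.4
grip_force: 0.0
```

```bash
python3 -c "
from h import *
print(state()['eef_pos'])
s=read_camera('scene');cv2.imwrite('pics/hd.png',cv2.resize(s['frame'][80:220,30:200],(680,560),interpolation=2))"
```

```text
[ 443.72646    -187.32622506  198.7770773 ]
```

View pics/hd.png

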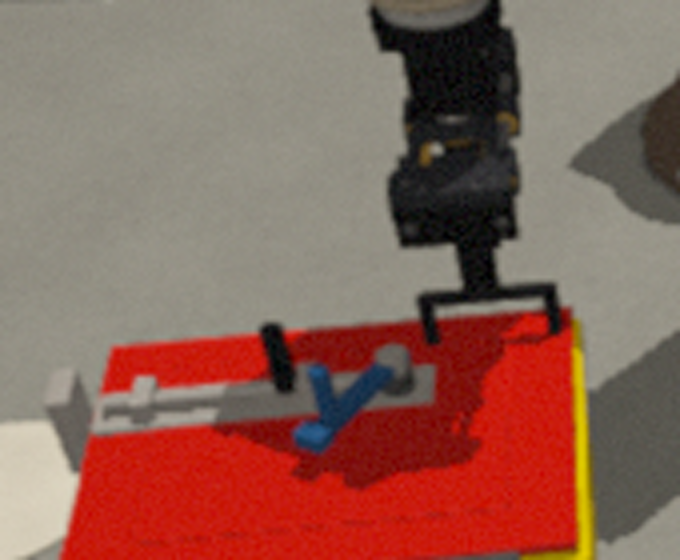

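The crop shows the bolt drawn out of the keeper and the gripper centred over the handle bar. Closing on it.

Request:
{"fn": "jog_arm", "kwargs": {
  "targets": [
    {"turn":[0,0,0],"slide":[-1,0,-22],"claw":40},
    {"turn":[0,0,0],"slide":[0,0,-20],"claw":40},
    {"turn":[0,0,0],"slide":[0,0,0],"claw":2},
    {"turn":[0,0,0],"slide":[0,0,0],"claw":2},
    {"turn":[0,0,0],"slide":[0,0,0],"claw":2}
  ]
}}

```text
t: 22.22
eef_pos: [441.8, -187.2, 156.4]
tcp_rot: [3.14, 0.001, 1.653]
ft_force: [-0.9, -0.5, -0.4]
opening: 0.14
grip_force: 0.0
```

Request:
{"fn": "jog_arm", "kwargs": {
  "targets": [
    {"turn":[0,0,0],"slide":[0,0,0],"claw":2},
    {"turn":[0,0,0],"slide":[0,0,0],"claw":2}
  ]
}}

```text
t: 22.48
eef_pos: [441.7, -187.1, 156.3]
tcp_rot: [3.14, 0.001, 1.653]
ft_force: [-0.8, 0.0, 6.9]
opening: 0.108
grip_force: 30.0
```

```bash
python3 - <<'E'
from h import *
p=state()['eef_pos'];print(p)
a=.083;th=np.linspace(0,1.6,17);r=np.c_[-195*np.cos(th)+45*np.sin(th),195*np.sin(th)+45*np.cos(th)]
d=np.diff(r,axis=0)
for t,(x,z) in zip(th[1:],d):print(round(t,2),[round(x*np.cos(a),1),round(x*np.sin(a),1),round(z,1)])
E
```

```text
[ 441.68966551 -187.0964395   156.27660688]
0.1 [np.float64(5.4), np.float64(0.5), np.float64(19.2)]
0.2 [np.float64(7.3), np.float64(0.6), np.float64(18.6)]
0.3 [np.float64(9.1), np.float64(0.8), np.float64(17.8)]
0.4 [np.float64(10.9), np.float64(0.9), np.float64(16.8)]
0.5 [np.float64(12.5), np.float64(1.0), np.float64(15.6)]
0.6 [np.float64(14.0), np.float64(1.2), np.float64(14.3)]
0.7 [np.float64(15.3), np.float64(1.3), np.float64(12.8)]
0.8 [np.float64(16.5), np.float64(1.4), np.float64(11.2)]
0.9 [np.float64(17.6), np.float64(1.5), np.float64(9.5)]
1.0 [np.float64(18.4), np.float64(1.5), np.float64(7.7)]
1.1 [np.float64(19.1), np.float64(1.6), np.float64(5.8)]
1.2 [np.float64(19.6), np.float64(1.6), np.float64(3.9)]
1.3 [np.float64(19.8), np.float64(1.7), np.float64(1.9)]
1.4 [np.float64(19.9), np.float64(1.7), np.float64(-0.1)]
1.5 [np.float64(19.8), np.float64(1.6), np.float64(-2.1)]
1.6 [np.float64(19.5), np.float64(1.6), np.float64(-4.1)]
```

Request:
{"fn": "jog_arm", "kwargs": {
  "targets": [
    {"turn":[0,0,0],"slide":[5.4,0.5,19],"claw":2},
    {"turn":[0,0,0],"slide":[7.3,0.6,18.6],"claw":2},
    {"turn":[0,0,0],"slide":[9.1,0.8,17.8],"claw":2},
    {"turn":[0,0,0],"slide":[10.9,0.9,16.8],"claw":2}
  ]
}}

```text
t: 22.98
eef_pos: [472.3, -184.2, 227.5]
tcp_rot: [-3.137, -0.001, 1.654]
ft_force: [-6.6, -5.0, -5.3]
opening: 0.102
grip_force: 30.0
```

Request:
{"fn": "jog_arm", "kwargs": {
  "targets": [
    {"turn":[0,0,0],"slide":[12.5,1,15.6],"claw":2},
    {"turn":[0,0,0],"slide":[14,1.2,14.3],"claw":2},
    {"turn":[0,0,0],"slide":[15.3,1.3,12.8],"claw":2},
    {"turn":[0,0,0],"slide":[16.5,1.4,11.2],"claw":2}
  ]
}}

```text
t: 23.48
eef_pos: [529.1, -179.4, 283.6]
tcp_rot: [-3.135, 0.0, 1.653]
ft_force: [-23.0, -2.3, 19.9]
opening: 0.109
grip_force: 30.0
```

Request:
{"fn": "jog_arm", "kwargs": {
  "targets": [
    {"turn":[0,0,0],"slide":[17.6,1.5,9.5],"claw":2},
    {"turn":[0,0,0],"slide":[18.4,1.5,7.7],"claw":2},
    {"turn":[0,0,0],"slide":[19.1,1.6,5.8],"claw":2},
    {"turn":[0,0,0],"slide":[19.6,1.6,3.9],"claw":2}
  ]
}}

```text
t: 23.98
eef_pos: [606.4, -172.5, 310.6]
tcp_rot: [-3.141, 0.0, 1.653]
ft_force: [-8.6, 1.5, 9.3]
opening: 0.107
grip_force: 30.0
```

Request:
{"fn": "jog_arm", "kwargs": {
  "targets": [
    {"turn":[0,0,0],"slide":[19.8,1.7,1.9],"claw":2},
    {"turn":[0,0,0],"slide":[19.9,1.7,0],"claw":2},
    {"turn":[0,0,0],"slide":[19.8,1.6,-2.1],"claw":2},
    {"turn":[0,0,0],"slide":[19.5,1.6,-4.1],"claw":2},
    {"turn":[0,0,0],"slide":[0,0,0],"claw":2}
  ]
}}

```text
t: 24.6
eef_pos: [687.5, -165.7, 304.3]
tcp_rot: [3.139, -0.0, 1.654]
ft_force: [5.7, 1.2, 1.8]
opening: 0.107
grip_force: 30.0
```

Request:
{"fn": "jog_arm", "kwargs": {
  "targets": [
    {"turn":[0,0,0],"slide":[0,0,0],"claw":24},
    {"turn":[0,0,0],"slide":[0,0,0],"claw":24},
    {"turn":[0,0,0],"slide":[0,0,30],"claw":24},
    {"turn":[0,0,0],"slide":[0,0,45],"claw":24},
    {"turn":[0,0,0.5],"slide":[0,0,45],"claw":24}
  ]
}}

```text
t: 25.22
eef_pos: [685.5, -166.5, 425.6]
tcp_rot: [-3.141, -0.0, 1.662]
ft_force: [0.5, -0.8, -0.1]
opening: 0.244
grip_force: 0.0
```

Request:
{"fn": "jog_arm", "kwargs": {
  "targets": [
    {"turn":[0,0,0],"slide":[-37,40,0],"claw":40},
    {"turn":[0,0,0],"slide":[-37,40,0],"claw":40},
    {"turn":[0,0,0],"slide":[-37,40,-40],"claw":40},
    {"turn":[0,0,0],"slide":[-37,40,-40],"claw":40},
    {"turn":[0,0,0],"slide":[-37,40,-40],"claw":40}
  ]
}}

```text
t: 25.85
eef_pos: [507.6, 25.5, 312.5]
tcp_rot: [3.141, 0.0, 1.661]
ft_force: [1.0, 0.2, -1.2]
opening: 0.397
grip_force: 0.0
```

Request:
{"fn": "jog_arm", "kwargs": {
  "targets": [
    {"turn":[0,0,0],"slide":[-37,40,-40],"claw":40},
    {"turn":[0,0,0],"slide":[0,0,-50],"claw":40},
    {"turn":[0,0,0],"slide":[0,0,-50],"claw":40},
    {"turn":[0,0,0],"slide":[0,0,-30],"claw":40},
    {"turn":[0,0,0],"slide":[0,0,0],"claw":40}
  ]
}}

```text
t: 26.48
eef_pos: [474.2, 61.5, 145.1]
tcp_rot: [-3.138, -0.0, 1.662]
ft_force: [0.2, 0.3, -0.0]
opening: 0.398
grip_force: 0.0
```

```bash
python3 -c "
from h import *
print(state()['eef_pos'])
s=read_camera('scene');cv2.imwrite('pics/g.png',cv2.resize(s['frame'][60:330,20:330],(690,600),interpolation=2))"
```

```text
[474.1635377   61.46339148 145.10698734]
```

View pics/g.png

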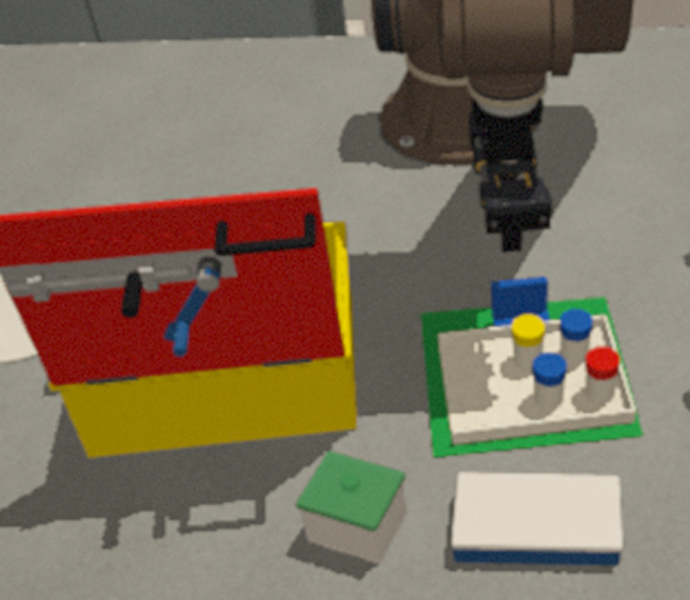

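The lid stands wide open (about 1.6 rad), and the pots and tray are in order, with the grip plate at about (520,300) in the crop. Now I'll take the grip.

Request:
{"fn": "jog_arm", "kwargs": {
  "targets": [
    {"turn":[0,0,0],"slide":[-9,10,-20],"claw":40},
    {"turn":[0,0,0],"slide":[0,0,-40],"claw":40},
    {"turn":[0,0,0],"slide":[0,0,-35],"claw":40},
    {"turn":[0,0,0],"slide":[0,0,-18],"claw":40},
    {"turn":[0,0,0],"slide":[0,0,0],"claw":40}
  ]
}}

```text
t: 27.15
eef_pos: [466.6, 71.5, 33.8]
tcp_rot: [3.141, 0.0, 1.662]
ft_force: [-0.5, 1.6, -0.3]
opening: 0.401
grip_force: 0.0
```

Request:
{"fn": "jog_arm", "kwargs": {
  "targets": [
    {"turn":[0,0,0],"slide":[0,0,0],"claw":2},
    {"turn":[0,0,0],"slide":[0,0,0],"claw":2},
    {"turn":[0,0,0],"slide":[0,0,0],"claw":2},
    {"turn":[0,0,0],"slide":[0,0,0],"claw":2},
    {"turn":[0,0,0],"slide":[0,0,0],"claw":2}
  ]
}}

```text
t: 27.78
eef_pos: [466.5, 71.6, 34.0]
tcp_rot: [3.14, 0.0, 1.663]
ft_force: [-0.7, 0.4, 7.8]
opening: 0.125
grip_force: 30.0
```

Request:
{"fn": "jog_arm", "kwargs": {
  "targets": [
    {"turn":[0,0,0],"slide":[0,0,8],"claw":2},
    {"turn":[0,0,0],"slide":[0,0,16],"claw":2},
    {"turn":[0,0,0],"slide":[-4,0,25],"claw":2},
    {"turn":[0,0,0],"slide":[-6,0,32],"claw":2},
    {"turn":[0,0,0],"slide":[-8,0,35],"claw":2}
  ]
}}

```text
t: 28.4
eef_pos: [447.4, 71.6, 150.3]
tcp_rot: [-3.14, -0.0, 1.662]
ft_force: [0.3, -0.5, -3.3]
opening: 0.127
grip_force: 30.0
```

Request:
{"fn": "jog_arm", "kwargs": {
  "targets": [
    {"turn":[0,0,0],"slide":[-8,0,35],"claw":2},
    {"turn":[0,0,0],"slide":[-6,0,35],"claw":2},
    {"turn":[0,0,0],"slide":[-4,0,25],"claw":2},
    {"turn":[0,0,0],"slide":[-2,0,15],"claw":2},
    {"turn":[0,0,0],"slide":[0,0,7],"claw":2}
  ]
}}

```text
t: 29.02
eef_pos: [427.7, 71.6, 267.1]
tcp_rot: [3.141, 0.0, 1.662]
ft_force: [-0.9, 0.2, -4.4]
opening: 0.127
grip_force: 30.0
```

```bash
python3 -c "
from h import *
q=state();print(q['eef_pos'],q['tcp_rot'],q['opening'],q['joints'],q['moment'])
s=read_camera('scene');cv2.imwrite('pics/l.png',cv2.resize(s['frame'][60:330,20:330],(690,600),interpolation=2))"
```

```text
[427.69353358  71.59976477 267.11754136] [3.14123458e+00 2.90529067e-05 1.66185894e+00] 0.12723041214013656 [ 1.33130407e-02  1.54561933e-01  1.92405970e+00 -1.31957516e-06
  1.06261177e+00 -7.77489363e-02] [-0.17061211  0.20660552 -0.008922  ]
```

View pics/l.png

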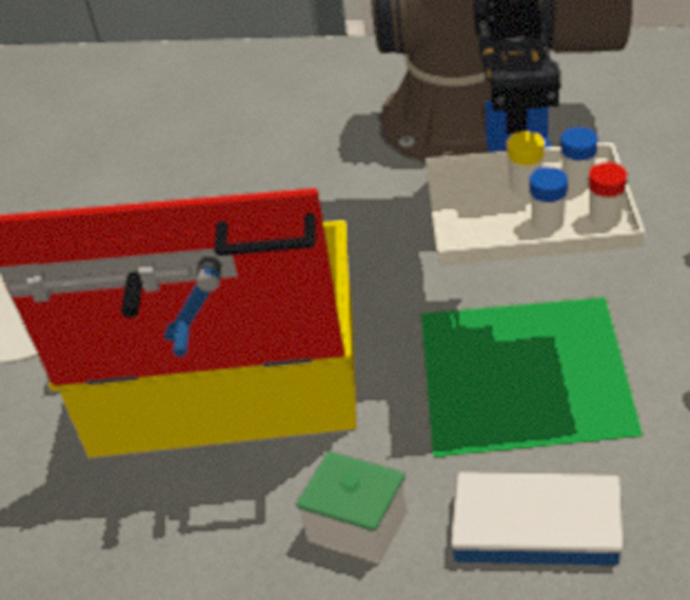

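The tray is held level with all four pots standing in the right part of it. Carrying it over the bin.

Request:
{"fn": "jog_arm", "kwargs": {
  "targets": [
    {"turn":[0,0,0],"slide":[0,-8,0],"claw":2},
    {"turn":[0,0,0],"slide":[0,-18,0],"claw":2},
    {"turn":[0,0,0],"slide":[0,-28,0],"claw":2},
    {"turn":[0,0,0],"slide":[-1,-36,0],"claw":2},
    {"turn":[0,0,0],"slide":[-2,-38,0],"claw":2}
  ]
}}

```text
t: 29.7
eef_pos: [424.7, -57.8, 265.5]
tcp_rot: [-3.14, -0.0, 1.662]
ft_force: [0.4, -0.2, -2.4]
opening: 0.123
grip_force: 30.0
```

Request:
{"fn": "jog_arm", "kwargs": {
  "targets": [
    {"turn":[0,0,0],"slide":[-2,-38,0],"claw":2},
    {"turn":[0,0,0],"slide":[-2,-38,0],"claw":2},
    {"turn":[0,0,0],"slide":[0,-34,0],"claw":2},
    {"turn":[0,0,0],"slide":[0,-30,0],"claw":2},
    {"turn":[0,0,0],"slide":[0,-26,0],"claw":2}
  ]
}}

```text
t: 30.32
eef_pos: [420.5, -223.9, 265.4]
tcp_rot: [-3.14, -0.001, 1.661]
ft_force: [0.1, -0.8, -3.7]
opening: 0.13
grip_force: 30.0
```

Request:
{"fn": "jog_arm", "kwargs": {
  "targets": [
    {"turn":[0,0,0],"slide":[0,-18,0],"claw":2},
    {"turn":[0,0,0],"slide":[0,-10,0],"claw":2},
    {"turn":[4,0.4,0],"slide":[0,0,0],"claw":2},
    {"turn":[6,0.5,0],"slide":[0,0,0],"claw":2},
    {"turn":[0,0,0],"slide":[0,0,0],"claw":2}
  ]
}}

```text
t: 30.95
eef_pos: [421.2, -251.1, 265.8]
tcp_rot: [-3.141, -0.175, 1.661]
ft_force: [-0.9, 0.4, -3.7]
opening: 0.127
grip_force: 30.0
```

```bash
python3 -c "
from h import *
q=state();print(q['eef_pos'],q['tcp_rot'],q['opening'],q['joints'])
s=read_camera('scene');cv2.imwrite('pics/m.png',cv2.resize(s['frame'][60:330,20:330],(690,600),interpolation=2))"
```

```text
[ 421.17771311 -251.13225845  265.78733006] [-3.14126742 -0.17508861  1.66078848] 0.12655530217580638 [-0.73855242  0.29202648  1.75049074  0.12494122  1.23139419 -0.87802914]
```

View pics/m.png

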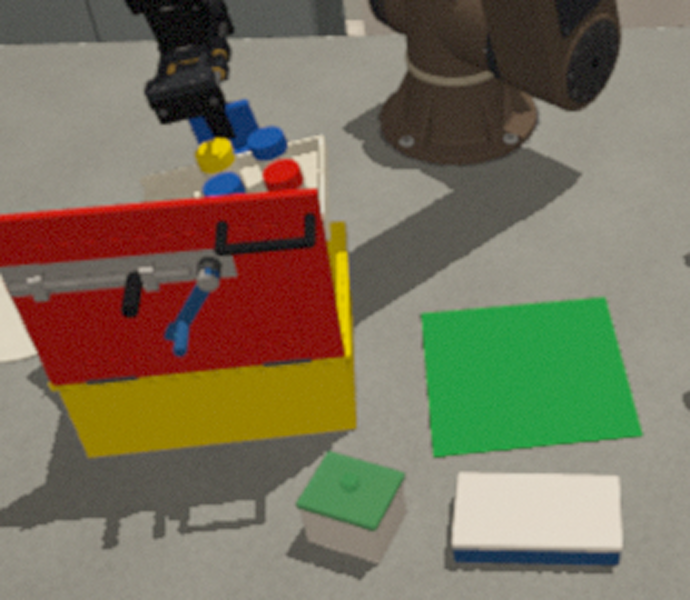

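The tray is over the bin, tilted 10°, with the pots standing. Tipping on.

Request:
{"fn": "jog_arm", "kwargs": {
  "targets": [
    {"turn":[6,0.5,0],"slide":[0,-4,-5],"claw":2},
    {"turn":[6,0.5,0],"slide":[0,-4,-5],"claw":2},
    {"turn":[6,0.5,0],"slide":[0,-4,-6],"claw":2},
    {"turn":[6,0.5,0],"slide":[1,-4,-6],"claw":2},
    {"turn":[6,0.5,0],"slide":[1,-4,-6],"claw":2}
  ]
}}

```text
t: 31.62
eef_pos: [423.3, -270.2, 238.2]
tcp_rot: [3.137, -0.7, 1.664]
ft_force: [-0.0, 0.3, -3.3]
opening: 0.126
grip_force: 30.0
```

Request:
{"fn": "jog_arm", "kwargs": {
  "targets": [
    {"turn":[6,0.5,0],"slide":[0,-2,-4],"claw":2},
    {"turn":[6,0.5,0],"slide":[0,-2,-4],"claw":2},
    {"turn":[0,0,0],"slide":[0,0,0],"claw":2},
    {"turn":[0,0,0],"slide":[0,0,0],"claw":2},
    {"turn":[0,0,0],"slide":[0,0,0],"claw":2}
  ]
}}

```text
t: 32.25
eef_pos: [423.4, -274.0, 231.2]
tcp_rot: [3.132, -0.907, 1.668]
ft_force: [-1.0, 0.2, -2.1]
opening: 0.121
grip_force: 30.0
```

```bash
python3 -c "
from h import *
q=state();print(q['eef_pos'],q['tcp_rot'],q['opening'],q['joints'],q['ft_force'])
s=read_camera('scene');c=read_camera('top');cv2.imwrite('pics/n.png',np.hstack([cv2.resize(s['frame'][60:270,20:220],(400,420),interpolation=2),cv2.resize(c['frame'][120:310,305:495],(400,420),interpolation=2)]))"
```

```text
[ 423.36545993 -273.98887014  231.16196682] [ 3.13155249 -0.90746809  1.66829803] 0.12139358776343652 [-0.93518472  0.62715499  1.56168967  0.43358122  1.76240486 -1.12911455] [-1.02005278  0.20801105 -2.11404278]
```

View pics/n.png

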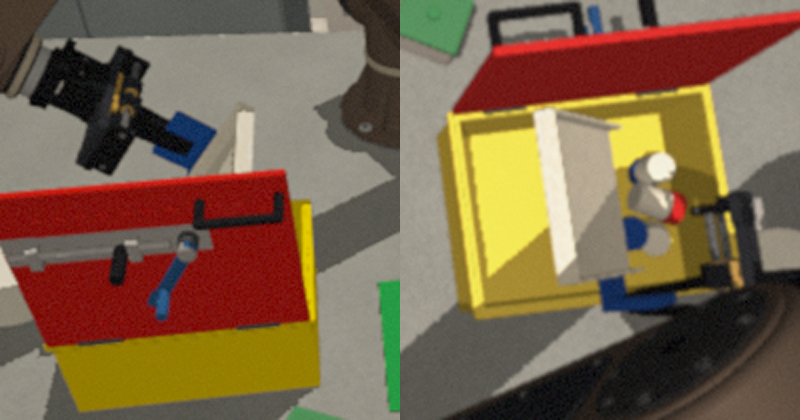

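The views show the tray empty and at least three pots lying in the bin. The wrist force dropped to the bare tray's weight. Levelling and returning it.

Request:
{"fn": "jog_arm", "kwargs": {
  "targets": [
    {"turn":[-6,-0.5,0],"slide":[0,2,5],"claw":2},
    {"turn":[-8,-0.7,0],"slide":[0,4,6],"claw":2},
    {"turn":[-8,-0.7,0],"slide":[-1,4,7],"claw":2},
    {"turn":[-8,-0.7,0],"slide":[-1,4,7],"claw":2},
    {"turn":[-8,-0.6,0],"slide":[0,5,7],"claw":2}
  ]
}}

```text
t: 32.98
eef_pos: [421.1, -255.2, 263.4]
tcp_rot: [3.139, -0.24, 1.663]
ft_force: [0.5, 0.1, -1.7]
opening: 0.125
grip_force: 30.0
```

Request:
{"fn": "jog_arm", "kwargs": {
  "targets": [
    {"turn":[-8,-0.6,0],"slide":[0,4,4],"claw":2},
    {"turn":[-6,-0.4,0],"slide":[0,0,0],"claw":2},
    {"turn":[0,0,0],"slide":[0,10,0],"claw":2},
    {"turn":[0,0,0],"slide":[0,30,0],"claw":2},
    {"turn":[0,0,0],"slide":[0,45,0],"claw":2}
  ]
}}

```text
t: 33.6
eef_pos: [421.0, -165.6, 266.2]
tcp_rot: [-3.137, -0.003, 1.66]
ft_force: [-0.2, -0.1, -3.3]
opening: 0.123
grip_force: 30.0
```

Request:
{"fn": "jog_arm", "kwargs": {
  "targets": [
    {"turn":[0,0,0],"slide":[0,45,0],"claw":2},
    {"turn":[0,0,0],"slide":[2,45,0],"claw":2},
    {"turn":[0,0,0],"slide":[2,45,0],"claw":2},
    {"turn":[0,0,0],"slide":[3,45,0],"claw":2},
    {"turn":[0,0,0],"slide":[0,35,0],"claw":2}
  ]
}}

```text
t: 34.22
eef_pos: [427.8, 50.5, 266.4]
tcp_rot: [-3.136, -0.003, 1.662]
ft_force: [0.4, -0.4, -2.5]
opening: 0.125
grip_force: 30.0
```

Request:
{"fn": "jog_arm", "kwargs": {
  "targets": [
    {"turn":[0,0,0],"slide":[8,18,-20],"claw":2},
    {"turn":[0,0,0],"slide":[10,5,-40],"claw":2},
    {"turn":[0,0,0],"slide":[10,0,-45],"claw":2},
    {"turn":[0,0,0],"slide":[6,0,-45],"claw":2},
    {"turn":[0,0,0],"slide":[0,0,-35],"claw":2}
  ]
}}

```text
t: 34.85
eef_pos: [462.0, 71.6, 79.5]
tcp_rot: [-3.135, -0.002, 1.661]
ft_force: [1.0, 1.1, -1.8]
opening: 0.124
grip_force: 30.0
```

Request:
{"fn": "jog_arm", "kwargs": {
  "targets": [
    {"turn":[0,0,0],"slide":[0,0,-22],"claw":2},
    {"turn":[0,0,0],"slide":[0,0,-14],"claw":2},
    {"turn":[0,0,0],"slide":[0,0,-6],"claw":2},
    {"turn":[0,0,0],"slide":[0,0,-3],"claw":2},
    {"turn":[0,0,0],"slide":[0,0,0],"claw":2}
  ]
}}

```text
t: 35.48
eef_pos: [462.4, 71.6, 36.8]
tcp_rot: [-3.139, -0.0, 1.662]
ft_force: [0.4, -0.2, -2.2]
opening: 0.126
grip_force: 30.0
```

Request:
{"fn": "jog_arm", "kwargs": {
  "targets": [
    {"turn":[0,0,0],"slide":[0,0,-2.5],"claw":2},
    {"turn":[0,0,0],"slide":[0,0,0],"claw":40},
    {"turn":[0,0,0],"slide":[0,0,0],"claw":40},
    {"turn":[0,0,0],"slide":[0,0,0],"claw":40},
    {"turn":[0,0,0],"slide":[0,0,25],"claw":40}
  ]
}}

```text
t: 36.1
eef_pos: [461.5, 71.6, 58.2]
tcp_rot: [-3.135, -0.001, 1.662]
ft_force: [0.6, 0.9, -0.1]
opening: 0.394
grip_force: 0.0
```

Request:
{"fn": "jog_arm", "kwargs": {
  "targets": [
    {"turn":[0,0,0],"slide":[0,0,45],"claw":40},
    {"turn":[0,0,0],"slide":[0,0,50],"claw":40},
    {"turn":[0,0,0],"slide":[0,0,50],"claw":24},
    {"turn":[0,0,0],"slide":[0,0,50],"claw":24},
    {"turn":[0,0,0],"slide":[37,-40,55],"claw":24}
  ]
}}

```text
t: 36.72
eef_pos: [491.2, 40.2, 300.8]
tcp_rot: [-3.139, -0.0, 1.665]
ft_force: [1.3, -0.5, -0.1]
opening: 0.246
grip_force: 0.0
```

Request:
{"fn": "jog_arm", "kwargs": {
  "targets": [
    {"turn":[0,0,0],"slide":[37,-40,50],"claw":24},
    {"turn":[0,0,0],"slide":[37,-40,40],"claw":24},
    {"turn":[0,0,0],"slide":[37,-40,0],"claw":24},
    {"turn":[0,0,0],"slide":[37,-40,0],"claw":24},
    {"turn":[0,0,0],"slide":[30,-30,0],"claw":24}
  ]
}}

```text
t: 37.35
eef_pos: [662.5, -143.2, 377.1]
tcp_rot: [-3.137, -0.0, 1.661]
ft_force: [0.5, 1.2, 0.7]
opening: 0.24
grip_force: 0.0
```

```bash
python3 -c "
from h import *
q=state();print(q['eef_pos'],q['tcp_rot'],q['opening'])
s=read_camera('scene');c=read_camera('top');cv2.imwrite('pics/o.png',np.hstack([cv2.resize(s['frame'][90:330,20:320],(400,320),interpolation=2),cv2.resize(c['frame'][120:290,200:490],(400,320),interpolation=2)]))"
```

```text
[ 662.45432957 -143.2324232   377.06898606] [-3.13749183e+00 -4.69665639e-04  1.66138807e+00] 0.23955818310780985
```

View pics/o.png

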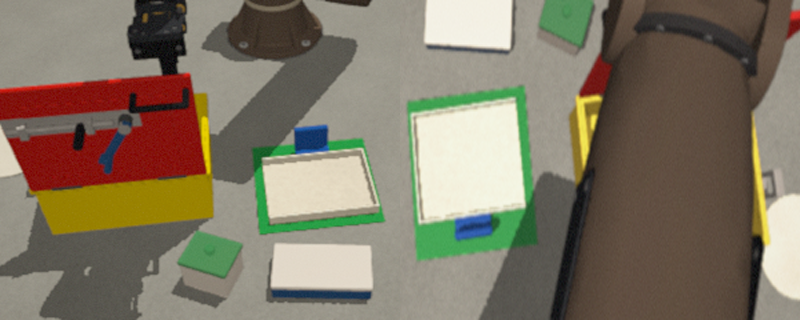

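The pictures show the empty tray on its mat and the lid still open. Next, over the handle to lead the lid shut.

Request:
{"fn": "jog_arm", "kwargs": {
  "targets": [
    {"turn":[0,0,0],"slide":[25,-22,0],"claw":26},
    {"turn":[0,0,0],"slide":[0,0,0],"claw":26}
  ]
}}

```text
t: 37.7
eef_pos: [686.9, -164.1, 376.4]
tcp_rot: [-3.137, -0.001, 1.661]
ft_force: [-1.1, 0.3, -0.4]
opening: 0.259
grip_force: 0.0
```

Request:
{"fn": "jog_arm", "kwargs": {
  "targets": [
    {"turn":[0,0,0],"slide":[0,-2,-32],"claw":26},
    {"turn":[0,0,0],"slide":[0,0,-25],"claw":26},
    {"turn":[0,0,0],"slide":[0,0,-15],"claw":26},
    {"turn":[0,0,0],"slide":[0,0,0],"claw":2},
    {"turn":[0,0,0],"slide":[0,0,0],"claw":2}
  ]
}}

```text
t: 38.33
eef_pos: [686.9, -165.3, 306.8]
tcp_rot: [-3.14, 0.0, 1.662]
ft_force: [0.4, 1.1, -4.1]
opening: 0.106
grip_force: 30.1
```

Request:
{"fn": "jog_arm", "kwargs": {
  "targets": [
    {"turn":[0,0,0],"slide":[0,0,0],"claw":2},
    {"turn":[0,0,0],"slide":[0,0,0],"claw":2}
  ]
}}

```text
t: 38.58
eef_pos: [686.9, -165.3, 306.8]
tcp_rot: [-3.14, 0.0, 1.662]
ft_force: [0.7, 2.8, 5.4]
opening: 0.108
grip_force: 30.0
```

Request:
{"fn": "jog_arm", "kwargs": {
  "targets": [
    {"turn":[0,0,0],"slide":[-19.5,-1.6,4.1],"claw":2},
    {"turn":[0,0,0],"slide":[-19.8,-1.6,2.1],"claw":2},
    {"turn":[0,0,0],"slide":[-19.9,-1.7,0],"claw":2},
    {"turn":[0,0,0],"slide":[-19.8,-1.7,-1.9],"claw":2}
  ]
}}

```text
t: 39.08
eef_pos: [608.1, -172.1, 311.3]
tcp_rot: [3.141, 0.001, 1.662]
ft_force: [4.4, -0.2, 5.9]
opening: 0.109
grip_force: 30.0
```

Request:
{"fn": "jog_arm", "kwargs": {
  "targets": [
    {"turn":[0,0,0],"slide":[-19.6,-1.6,-3.9],"claw":2},
    {"turn":[0,0,0],"slide":[-19.1,-1.6,-5.8],"claw":2},
    {"turn":[0,0,0],"slide":[-18.4,-1.5,-7.7],"claw":2},
    {"turn":[0,0,0],"slide":[-17.6,-1.5,-9.5],"claw":2}
  ]
}}

```text
t: 39.58
eef_pos: [533.0, -178.5, 283.7]
tcp_rot: [-3.141, 0.001, 1.662]
ft_force: [3.8, 1.7, -0.1]
opening: 0.107
grip_force: 30.0
```

Request:
{"fn": "jog_arm", "kwargs": {
  "targets": [
    {"turn":[0,0,0],"slide":[-16.5,-1.4,-11.2],"claw":2},
    {"turn":[0,0,0],"slide":[-15.3,-1.3,-12.8],"claw":2},
    {"turn":[0,0,0],"slide":[-14,-1.2,-14.3],"claw":2},
    {"turn":[0,0,0],"slide":[-12.5,-1,-15.6],"claw":2}
  ]
}}

```text
t: 40.08
eef_pos: [474.5, -183.4, 229.3]
tcp_rot: [-3.14, 0.001, 1.662]
ft_force: [4.2, 1.2, 0.5]
opening: 0.104
grip_force: 30.0
```

Request:
{"fn": "jog_arm", "kwargs": {
  "targets": [
    {"turn":[0,0,0],"slide":[-10.9,-0.9,-16.8],"claw":2},
    {"turn":[0,0,0],"slide":[-9.1,-0.8,-17.8],"claw":2},
    {"turn":[0,0,0],"slide":[0,0,0],"claw":2}
  ]
}}

```text
t: 40.45
eef_pos: [454.0, -185.0, 193.6]
tcp_rot: [-3.136, -0.001, 1.662]
ft_force: [1.5, -0.4, -8.5]
opening: 0.104
grip_force: 30.0
```

Request:
{"fn": "jog_arm", "kwargs": {
  "targets": [
    {"turn":[0,0,0],"slide":[-7,-1,-18],"claw":2},
    {"turn":[0,0,0],"slide":[-5,0,-15],"claw":2},
    {"turn":[0,0,0],"slide":[0,0,0],"claw":2}
  ]
}}

```text
t: 40.83
eef_pos: [442.7, -185.9, 161.3]
tcp_rot: [-3.137, -0.001, 1.662]
ft_force: [2.9, -0.3, -8.0]
opening: 0.106
grip_force: 30.0
```

Request:
{"fn": "jog_arm", "kwargs": {
  "targets": [
    {"turn":[0,0,0],"slide":[0,0,-4],"claw":2},
    {"turn":[0,0,0],"slide":[0,0,0],"claw":2}
  ]
}}

```text
t: 41.08
eef_pos: [441.8, -185.9, 157.7]
tcp_rot: [-3.136, -0.001, 1.663]
ft_force: [-5.9, -2.3, -3.6]
opening: 0.107
grip_force: 30.0
```

Request:
{"fn": "jog_arm", "kwargs": {
  "targets": [
    {"turn":[0,0,0],"slide":[0,0,-3],"claw":2},
    {"turn":[0,0,0],"slide":[0,0,0],"claw":2}
  ]
}}

```text
t: 41.32
eef_pos: [441.5, -185.9, 155.7]
tcp_rot: [-3.136, -0.0, 1.663]
ft_force: [-12.0, -0.8, 13.0]
opening: 0.101
grip_force: 30.0
```

Request:
{"fn": "jog_arm", "kwargs": {
  "targets": [
    {"turn":[0,0,0],"slide":[0,0,0],"claw":40},
    {"turn":[0,0,0],"slide":[0,0,0],"claw":40},
    {"turn":[0,0,0],"slide":[0,0,0],"claw":40},
    {"turn":[0,0,0],"slide":[0,0,30],"claw":35},
    {"turn":[0,0,0],"slide":[0,0,38],"claw":35}
  ]
}}

```text
t: 41.95
eef_pos: [442.4, -185.7, 222.7]
tcp_rot: [-3.136, -0.001, 1.662]
ft_force: [0.3, 0.0, 0.4]
opening: 0.352
grip_force: 0.0
```

Request:
{"fn": "jog_arm", "kwargs": {
  "targets": [
    {"turn":[0,0,0],"slide":[19,-41,0],"claw":35},
    {"turn":[0,0,0],"slide":[19,-41,0],"claw":35},
    {"turn":[0,0,0],"slide":[19,-40,0],"claw":35},
    {"turn":[0,0,0],"slide":[0,0,0],"claw":35},
    {"turn":[0,0,0],"slide":[0,0,0],"claw":35}
  ]
}}

```text
t: 42.58
eef_pos: [499.2, -307.4, 222.0]
tcp_rot: [-3.137, -0.001, 1.662]
ft_force: [-0.4, 0.0, -0.4]
opening: 0.348
grip_force: 0.0
```

Down over the knob, pinch it and push the bolt home.

Request:
{"fn": "jog_arm", "kwargs": {
  "targets": [
    {"turn":[0,0,0],"slide":[-1,-1,-26],"claw":35},
    {"turn":[0,0,0],"slide":[0,0,-23],"claw":35},
    {"turn":[0,0,0],"slide":[0,0,0],"claw":5},
    {"turn":[0,0,0],"slide":[0,0,0],"claw":5},
    {"turn":[0,0,0],"slide":[0,0,0],"claw":5}
  ]
}}

```text
t: 43.2
eef_pos: [498.0, -308.7, 174.5]
tcp_rot: [-3.137, -0.0, 1.663]
ft_force: [-4.9, 0.7, 1.6]
opening: 0.162
grip_force: 30.0
```

Request:
{"fn": "jog_arm", "kwargs": {
  "targets": [
    {"turn":[0,0,0],"slide":[0,0,0],"claw":5}
  ]
}}

```text
t: 43.32
eef_pos: [497.9, -308.7, 174.5]
tcp_rot: [-3.137, -0.0, 1.662]
ft_force: [-5.6, 0.5, 1.6]
opening: 0.163
grip_force: 30.0
```

Request:
{"fn": "jog_arm", "kwargs": {
  "targets": [
    {"turn":[0,0,0],"slide":[1,-9,0],"claw":5},
    {"turn":[0,0,0],"slide":[1,-9,0],"claw":5},
    {"turn":[0,0,0],"slide":[1,-8,0],"claw":5},
    {"turn":[0,0,0],"slide":[0,-5,0],"claw":5},
    {"turn":[0,0,0],"slide":[0,0,0],"claw":5}
  ]
}}

```text
t: 43.95
eef_pos: [500.8, -340.3, 174.5]
tcp_rot: [-3.137, 0.0, 1.662]
ft_force: [-6.3, -2.1, 1.1]
opening: 0.158
grip_force: 30.0
```

Request:
{"fn": "jog_arm", "kwargs": {
  "targets": [
    {"turn":[0,0,0],"slide":[0,-2,0],"claw":5},
    {"turn":[0,0,0],"slide":[0,0,0],"claw":5}
  ]
}}

```text
t: 44.2
eef_pos: [500.8, -340.7, 174.4]
tcp_rot: [-3.137, -0.002, 1.662]
ft_force: [-4.5, 6.7, 3.7]
opening: 0.159
grip_force: 30.0
```

Request:
{"fn": "jog_arm", "kwargs": {
  "targets": [
    {"turn":[0,0,0],"slide":[0,0,0],"claw":35},
    {"turn":[0,0,0],"slide":[0,0,0],"claw":35},
    {"turn":[0,0,0],"slide":[0,0,25],"claw":35},
    {"turn":[0,0,0],"slide":[0,0,28],"claw":35},
    {"turn":[0,0,0],"slide":[22,35,0],"claw":35}
  ]
}}

```text
t: 44.82
eef_pos: [523.9, -308.7, 228.9]
tcp_rot: [-3.141, 0.003, 1.659]
ft_force: [0.1, 0.9, -0.3]
opening: 0.352
grip_force: 0.0
```

Request:
{"fn": "jog_arm", "kwargs": {
  "targets": [
    {"turn":[0,0,0],"slide":[23,35,0],"claw":35},
    {"turn":[0,0,0],"slide":[0,0,0],"claw":35},
    {"turn":[0,0,0],"slide":[0,0,0],"claw":35}
  ]
}}

```text
t: 45.2
eef_pos: [546.5, -272.2, 226.6]
tcp_rot: [-3.138, 0.0, 1.663]
ft_force: [0.1, -0.4, -0.1]
opening: 0.351
grip_force: 0.0
```

```bash
python3 -c "
from h import *
print(state()['eef_pos'])
s=read_camera('scene');cv2.imwrite('pics/q.png',cv2.resize(s['frame'][100:240,30:200],(680,560),interpolation=2))
hsv=cv2.cvtColor(s['frame'],cv2.COLOR_BGR2HSV);m=cv2.inRange(hsv,np.array((100,140,50)),np.array((125,255,255)));m[:100]=0;m[240:]=0;m[:,:60]=0;m[:,200:]=0
p=np.argwhere(m);top=p[p[:,0]<=p[:,0].min()+2].mean(0)[::-1];print(len(p),top,ray(s,top,205))
for P in [(546,-270.5,205)]:print(proj(s,P))
"
```

```text
[ 546.48527304 -272.17761683  226.58691652]
175 [118.61111111 172.44444444] [ 549.60744962 -248.55079661  205.        ]
[109.55534434 171.76512668]
```

View pics/q.png

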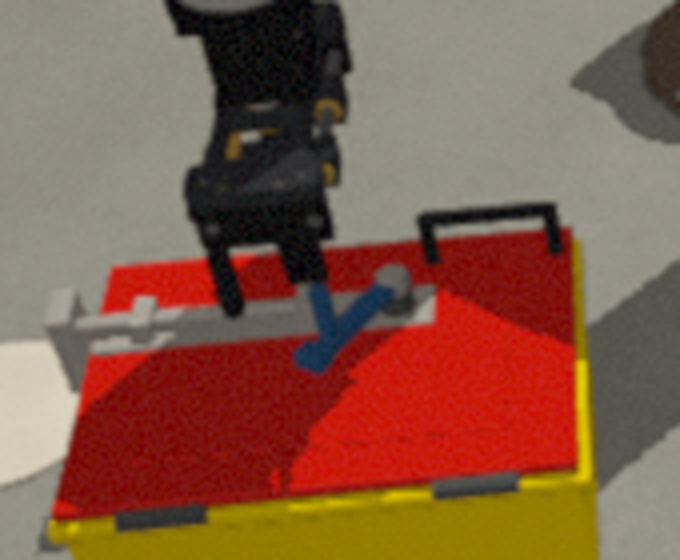

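The picture shows the lid shut, the bolt in the keeper and the peg top at about (109.5,172), exactly as predicted under the fingers. Straddling it and swinging it back.

Request:
{"fn": "jog_arm", "kwargs": {
  "targets": [
    {"turn":[0,0,0],"slide":[0,2,-24],"claw":35},
    {"turn":[0,0,0],"slide":[0,0,-23],"claw":35},
    {"turn":[0,0,0],"slide":[0,0,0],"claw":28}
  ]
}}

```text
t: 45.62
eef_pos: [545.5, -270.5, 178.2]
tcp_rot: [-3.136, -0.002, 1.661]
ft_force: [-0.4, 0.4, 1.3]
opening: 0.299
grip_force: 0.0
```

Request:
{"fn": "jog_arm", "kwargs": {
  "targets": [
    {"turn":[0,0,0],"slide":[-7,-10,0],"claw":28},
    {"turn":[0,0,0],"slide":[-9,-9,0],"claw":28},
    {"turn":[0,0,0],"slide":[-10,-7,0],"claw":28},
    {"turn":[0,0,0],"slide":[-12,-5,0],"claw":28},
    {"turn":[0,0,0],"slide":[-12,-2,0],"claw":28}
  ]
}}

```text
t: 46.25
eef_pos: [495.8, -303.8, 180.1]
tcp_rot: [-3.139, 0.001, 1.661]
ft_force: [1.7, -0.4, -0.3]
opening: 0.278
grip_force: 0.7
```

Request:
{"fn": "jog_arm", "kwargs": {
  "targets": [
    {"turn":[0,0,0],"slide":[-3,0,0],"claw":28},
    {"turn":[0,0,0],"slide":[0,0,0],"claw":28}
  ]
}}

```text
t: 46.5
eef_pos: [493.2, -302.7, 179.5]
tcp_rot: [-3.138, -0.001, 1.662]
ft_force: [-0.4, 0.2, -0.1]
opening: 0.281
grip_force: 0.0
```

Request:
{"fn": "jog_arm", "kwargs": {
  "targets": [
    {"turn":[0,0,0],"slide":[-4,0,0],"claw":28},
    {"turn":[0,0,0],"slide":[0,0,0],"claw":28}
  ]
}}

```text
t: 46.75
eef_pos: [490.1, -302.8, 179.4]
tcp_rot: [-3.139, 0.0, 1.662]
ft_force: [4.2, 0.2, -1.1]
opening: 0.284
grip_force: 2.1
```

Request:
{"fn": "jog_arm", "kwargs": {
  "targets": [
    {"turn":[0,0,0],"slide":[-2,0,0],"claw":28},
    {"turn":[0,0,0],"slide":[0,0,0],"claw":28}
  ]
}}

```text
t: 47.0
eef_pos: [489.6, -302.8, 179.5]
tcp_rot: [3.141, 0.001, 1.662]
ft_force: [12.8, 0.5, -4.6]
opening: 0.279
grip_force: 6.8
```

At its stop: 12.8 N, and the position did not advance. Freeing the fingers and backing away.

Request:
{"fn": "jog_arm", "kwargs": {
  "targets": [
    {"turn":[0,0,0],"slide":[4,0,0],"claw":35},
    {"turn":[0,0,0],"slide":[2,0,0],"claw":35},
    {"turn":[0,0,0],"slide":[0,0,30],"claw":35},
    {"turn":[0,0,0],"slide":[0,0,50],"claw":35},
    {"turn":[0,0,0],"slide":[0,0,50],"claw":35}
  ]
}}

```text
t: 47.62
eef_pos: [493.1, -302.7, 310.7]
tcp_rot: [-3.137, -0.001, 1.662]
ft_force: [0.3, -0.3, -0.8]
opening: 0.348
grip_force: 0.0
```

Request:
{"fn": "jog_arm", "kwargs": {
  "targets": [
    {"turn":[0,0,0],"slide":[-35,-50,0],"claw":35},
    {"turn":[0,0,0],"slide":[-35,-50,0],"claw":35},
    {"turn":[0,0,0],"slide":[-35,-50,0],"claw":35},
    {"turn":[0,0,0],"slide":[-35,-50,0],"claw":35},
    {"turn":[0,0,0],"slide":[0,0,0],"claw":35}
  ]
}}

```text
t: 48.25
eef_pos: [350.8, -505.5, 308.6]
tcp_rot: [-3.137, -0.001, 1.658]
ft_force: [-0.4, 0.7, -1.0]
opening: 0.351
grip_force: 0.0
```

```bash
python3 - <<'E'
from h import *
c=read_camera("top");s=read_camera("scene")
for q in("catch_peg","bolt_knob"):print(q,look_for(q,"top")[:1],look_for(q,"scene")[:1])
for n,P in(("peg0",(497,-304,193)),("knob0",(500,-342,186))):print(n,proj(c,P),proj(s,P))
for n,k in(("top",c),("scene",s)):
    hsv=cv2.cvtColor(k["frame"],cv2.COLOR_BGR2HSV);m=cv2.inRange(hsv,np.array((100,140,50)),np.array((125,255,255)))
    print(n,[(st[:4].tolist()) for st in cv2.connectedComponentsWithStats(m)[2][1:] if st[4]>40])
E
```

```text
catch_peg [{'xy': [404.8, 224.0], 'conf': 0.84}] [{'xy': [107.1, 171.8], 'conf': 0.87}]
bolt_knob [{'xy': [441.1, 217.9], 'conf': 0.52}] [{'xy': [103.8, 168.5], 'conf': 0.69}]
peg0 [418.31930569 222.97471497] [100.20841431 163.07625841]
knob0 [433.66816533 221.51154475] [ 85.09786273 166.53384262]
top [[13, 0, 95, 71], [497, 198, 15, 30], [394, 220, 33, 8], [240, 234, 27, 13]]
scene [[93, 159, 31, 18], [241, 184, 25, 21], [0, 215, 3, 21], [224, 308, 74, 6]]
```

The catch lies along the bolt as at the start, and the tray is on its mat. Handing in.

```bash
python3 -c "
from cell import *
print(job_done())"
```

```text
the job is handed in; nothing more can be done
None
```

I handed the job in: all four pots (one in the tray at the start, three from the bench) were tipped into the bin; the lid is shut, the bolt home, the catch back behind its knob, and the empty tray on its mat. I saw only three pots directly in the bin and counted the fourth from the tray's weight; the hand-in returned no verdict.

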